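# Set a hinge bracket to its mark and clamp it

## Task

Slide the loose hinge bracket along its slots until its pointer stands at the scribed line of the index plate, moving it gently and without jamming it on its screws. Then tighten it there by pressing the clamp lever down onto it, firmly with a push of about 10 N on the lever's pad but not above 15 N, and let go so that it stays clamped on the mark. Leave the connector, screwdriver, tape roll and parts tray alone.

Things in the scene. Friction and masses are not known exactly. Their poses are not given: they have to be found in the camera images.
- panel: Fixed aluminium panel, 250 (x) x 350 (y) mm, top face 40 mm above the bench. Origin: on the bench under its centre; z up, y is the slide direction. Two fixed screws (8 mm shanks; 16 mm heads, tops 10.5 mm above the panel) at x = -12, y = -45 and 45 mm pass through the bracket's slots. The clamp's cheeks (22 x 34 mm in plan, 34 mm high) stand at x = 60, y = 0.
- bracket: Loose dark-grey metal hinge bracket, 0.2 to 0.5 kg: plate 6 mm thick on the panel, x -40 to 40, y -105 to 85 mm, origin underneath. Two slots along y give it 1.25 mm sideways play, under 2 degrees of yaw, and a slide of 23 mm either way from the panel's centre; the screw heads stop it lifting. It rubs with a few N. It starts 12 to 36 mm short of the mark, which lies towards +y.
- lug (a point): Centre of the top face of the bracket's upright lug, the thing to hold or push: a flat block 12 mm thick (bracket x), 34 mm long (bracket y), standing 50 mm above the base plate, so its top is 56 mm above the panel.
- pointer (a point): Tip of the small pointed tab on the far (+x) edge of the bracket's base plate, 6 mm above the panel.
- index_plate: Fixed steel plate, 26 (x) x 60 (y) x 2 mm, flat on the panel beyond the bracket's far edge, its dark scribed line crossing its middle along x. Same axes as the panel; it lies elsewhere along y in each run.
- mark (a point): The end of the scribed line nearest the bracket; axes as the panel's. The pointer is on the mark when its y in these axes is zero.
- lever: Steel clamp lever, 18 x 8 mm, crossing above the bracket's middle. Origin: its pivot, 22 mm above the panel at panel x = 60, y = 0; it turns about the panel's y and points along its own -x (towards the robot). Starts raised 0.35 to 0.6 rad; stiff and self-locking, stays where left. Its sprung foot, 40 mm from the pivot, is set to another height each time: it meets the bracket at 0.2 to 0 rad.
- lever_pad (a point): Centre of the top of the round black pad (32 mm across) at the lever's end, 130 mm from the pivot, 8 mm above its mid-line; 30 mm above the panel when level. Press here, down. About 5 N moves the lever; where the foot meets the bracket must be felt: from there the push rises by about 2 N per mm. A push of 10 N clamps well and stays; under 9 N is slack, 16 N overloads it.
- connector: Loose black connector with a metal shell, 22 x 45 x 20 mm, lying on the panel's corner: leave alone. Origin under its centre.
- screwdriver: Loose screwdriver, 170 mm, on the bench: leave alone. Origin at its underside.
- tape_roll: Loose amber tape roll, 76 mm across, 19 mm high, on the bench: leave alone. Origin under its centre.
- parts_tray: Loose blue divided tray, 100 x 130 x 30 mm, on the bench: leave alone. Origin under its centre.

How it is judged:
By the outcome, as a careful person would: the job done as asked, in the order asked, and still so for the second after the job is handed in, with the robot touching nothing.
It also fails if it takes over 64 s, if anything falls off the work surface, if the arm or the gripper's body presses on something with over 40 N, if the wrist force passes 120 N, or if a joint passes its speed limit or range.

## Robot

A 6-joint arm with a two-finger parallel gripper is mounted at the origin on the work surface. World frame = base frame: x ahead of the robot, y to its left, z up, the work surface at z = 0. Lengths are in mm, angles in rad, forces in N, time in s.
With the tool pointing down it reaches from about 375 to 825 mm from the base axis. Payload 5.5 kg.
Tool frame: the origin (TCP) lies on the mounting face of the last link; the fingertips stand 173 mm ahead of it and the grasp point (between the pads) lies 155 mm ahead of it (r.tcp_to_grasp is the distance from the TCP to the grasp point, in mm); z points along the fingers, x is the direction in which the jaws open and shut, and the axes are right-handed (so a half turn about z gives the same grasp; the last joint's range is limited). The gripper opens to 85 mm and grips with 20 to 120 N. Pads are 22 mm wide; open, the fingers measure 114 mm over their backs; the gripper's body (76 mm by 85 mm) begins 54 mm behind the grasp point. The pads swing forward as they close: fully open they stand 13 mm farther back than shut.
Start: joints at [-1.114, 0.314, -0.047, 1.21, 0, 1.571], TCP at [264.643, -538.479, 404.699] pointing down, gripper open.
Joint ranges: [-2.67, 2.67], [-0.69, 1.73], [-1.03, 1.25], [-2.08, 2.16], [-1.42, 1.45], [-3.14, 3.14]. Speed limits (rad/s): [2.39, 2.39, 3.01, 3.14, 3.14, 3.14].

## Interface

Orientations are given as a unit quaternion [w, x, y, z].
In Python, from workcell import r gives the robot as it stands.
- The arm moves only by the tool send_rows, never from a script. Its argument "deltas" is a list of rows, each an object of numbers: "dx", "dy", "dz": the shift along the tool's x, y, z in cm; "twist": the turn about the tool's z in rad; "claw": the finger opening in cm, from 0 to 8.54. In form: [{"dx": .., "dy": .., "dz": .., "twist": .., "claw": ..}, ...]. A call has 1 to 20 rows; each row shifts and turns the commanded pose from where the row before left it, along the tool's axes as they then stand; what a row does not reach is not made up. A row lasts 1/12 s, in which the tool goes at most 41.7 mm and 7.16 degrees, less where a joint would pass 70% of its speed; a pose out of reach is approached as far as the arm can. A call with a gripper value outside its range is refused whole. The fingers move at their own pace and stop on an object; "squeeze" is the grip in N (left out, the last holds). Time passes only in rows, so rows that do not move let the fingers close. It gives the time, the measured TCP pose, the force and the opening at its end, in the units of the state.
- r.get_obs(): the state, without advancing time (a new reading comes with each control period).
- r.snapshot(name): name is "scene" or "top" or "wrist"; returns a dict with "pixels" (420x560x3 uint8, red, green, blue), "fx", "fy", "cx", "cy" (pixels), "distortion" ([k1, k2, p1, p2, k3] as OpenCV has them; the pictures are not rectified), "T" (4x4, takes a point from camera to world coordinates). Camera axes: x right, y up, looking along -z (the intrinsics and any distortion apply to the point x, -y, -z); pixel columns grow to the right and rows downward; lengths in mm; the calibration is good to about 2 mm. A picture is of the moment at which its call begins. There is no depth.
- r.close_job(): hands the job in, once; it reports no verdict.
The state is a dict: "clock": time; "q": joint angles; "qvel": joint speeds; "joint_efforts": joint torques, N m; "ee_pos": TCP position; "tcp_rot": TCP orientation; "ft_force": force on the tool from outside, world axes, zero at the start; "ft_torque": the same for the moment, N m; "finger_gap": finger opening in mm.
Only numpy, scipy, OpenCV 4.12 (cv2) and the standard library are available. Lean on these libraries where they do the work, as an engineer would, in place of code of your own. Each camera call takes 0.05 s, during which the arm holds its last target.

## Working session

There is one attempt and no reset: what is moved stays moved. The work goes in short steps, Python scripts to look and compute and a tool call to move; the robot and the scene stay as the last step left them, time stands still between calls to the robot, and variables do not carry over. Pictures are saved under pics/ and viewed, and the job is handed in when it is done.

Besides the shell and the picture viewer there is one more tool, called after ">>>" by a JSON object that holds its "method" and its "body". send_rows: Moves the arm, as the interface text tells. Its arguments: {"type":"object","properties":{"deltas":{"type":"array","items":{"type":"object","properties":{"dx":{"type":"number"},"dy":{"type":"number"},"dz":{"type":"number"},"twist":{"type":"number"},"claw":{"type":"number"}}}},"squeeze":{"type":"number"}},"required":["deltas"]}

```bash
mkdir -p pics; cat > h.py <<'E'
from workcell import r
import numpy as np, cv2
def snap(n,f):
    s=r.snapshot(n); cv2.imwrite(f'pics/{f}.png',s['pixels'][:,:,::-1]); 
    np.savez(f'pics/{f}.npz',**{k:np.array(v) for k,v in s.items()}); return s
def K(s): return np.array([[s['fx'],0,s['cx']],[0,s['fy'],s['cy']],[0,0,1.]],float)
def proj(s,P):
    P=np.atleast_2d(np.array(P,float)); T=np.array(s['T']); c=(P-T[:3,3])@T[:3,:3]
    c=c*[1,-1,-1]
    return cv2.projectPoints(c.reshape(-1,1,3),np.zeros(3),np.zeros(3),K(s),np.array(s['distortion'],float))[0].reshape(-1,2)
def back(s,uv,z):
    uv=np.atleast_2d(np.array(uv,float))
    n=cv2.undistortPoints(uv.reshape(-1,1,2),K(s),np.array(s['distortion'],float)).reshape(-1,2)
    T=np.array(s['T']); d=np.c_[n[:,0],-n[:,1],-np.ones(len(n))]@T[:3,:3].T
    o=T[:3,3]; return o+d*((z-o[2])/d[:,2])[:,None]
def load(f): 
    return dict(np.load(f'pics/{f}.npz'))
E
python3 - <<'E'
from h import *
for n in ('scene','top','wrist'):
    s=snap(n,n+'0'); print(n,s['fx'],s['distortion'],np.round(s['T'],3).tolist())
o=r.get_obs(); print(o)
E
```

```text
scene 394.3787511359029 [-0.077009  0.        0.        0.        0.      ] [[-0.712, -0.603, 0.361, 870.716], [0.703, -0.602, 0.38, 383.544], [-0.012, 0.524, 0.852, 940.606], [0.0, 0.0, 0.0, 1.0]]
top 431.2680867540181 [0.02323329 0.         0.         0.         0.        ] [[0.028, 0.993, -0.112, 425.532], [-0.999, 0.025, -0.033, -28.67], [-0.03, 0.113, 0.993, 1070.854], [0.0, 0.0, 0.0, 1.0]]
wrist 296.2439462365994 [-0.05406293  0.          0.          0.          0.        ] [[0.44, 0.867, 0.235, 323.911], [-0.898, 0.426, 0.112, -508.964], [-0.002, -0.26, 0.966, 373.407], [0.0, 0.0, 0.0, 1.0]]
{'clock': 0.15, 'q': array([-1.11404681e+00,  3.14073032e-01, -4.78375149e-02,  1.21022126e+00,
        5.01225548e-06,  1.57079040e+00]), 'qvel': array([-0.00068484, -0.00203155,  0.002126  , -0.00139285, -0.00098189,
        0.00081773]), 'joint_efforts': array([-2.55472572e-03, -5.40044689e+01,  3.40059829e+01,  1.32996985e-02,
       -1.82958120e-04, -6.47686022e-06]), 'ee_pos': array([ 264.52482712, -538.29922331,  404.03202962]), 'tcp_rot': array([-3.55137967e-04,  8.48833858e-01, -5.28659281e-01, -5.65473945e-04]), 'ft_force': array([-0.04929737,  0.25686664, -0.38171968]), 'ft_torque': array([ 0.00287735,  0.00293448, -0.01732981]), 'finger_gap': 85.64499419298181}
```

View pics/top0.png

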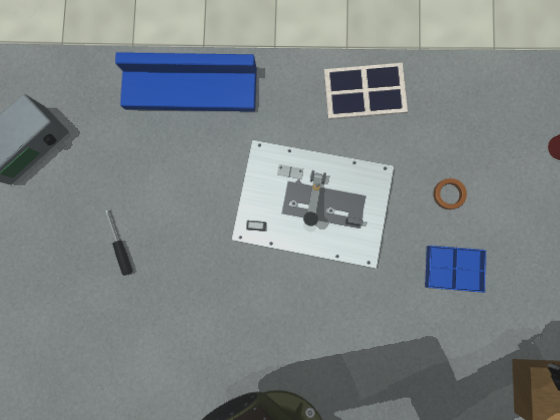

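View pics/scene0.png

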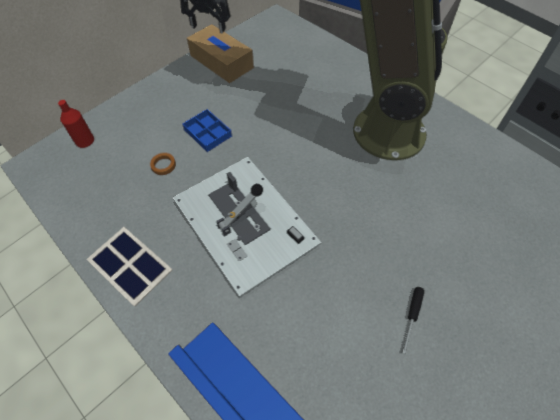

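View pics/wrist0.png

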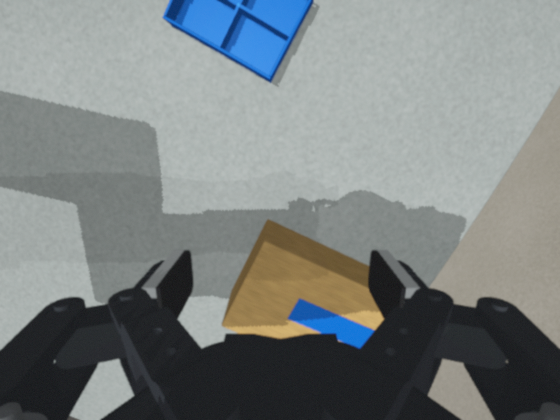

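```bash
python3 - <<'E'
from h import *
s=load('top0')
c=back(s,[(253,141),(393.5,167),(377.5,268),(233,240)],40); print(c.round(1))
ctr=c.mean(0); 
# panel corners: (+x,+y),(+x,-y),(-x,-y),(-x,+y)
M=np.array([(125,175),(125,-175),(-125,-175),(-125,175)],float)
d=c[:,:2]-ctr[:2]
th=np.arctan2((M[:,0]*d[:,1]-M[:,1]*d[:,0]).sum(),(M*d).sum()); print(ctr,th,np.linalg.norm(c[0]-c[1]),np.linalg.norm(c[1]-c[2]))
im=s['pixels'][130:280,220:405,::-1]; cv2.imwrite('pics/top0z.png',cv2.resize(im,None,fx=4.2,fy=4,interpolation=cv2.INTER_CUBIC))
s=load('scene0');im=s['pixels'][150:300,165:330,::-1]; cv2.imwrite('pics/scene0z.png',cv2.resize(im,None,fx=4,fy=4,interpolation=cv2.INTER_CUBIC))
E
```

```text
[[ 713.4   78.2   40. ]
 [ 655.7 -263.7   40. ]
 [ 413.  -226.2   40. ]
 [ 469.4  117.6   40. ]]
[562.85701334 -73.53078262  40.        ] -0.162184168946317 346.7934906863529 245.6244193583588
```

View pics/top0z.png

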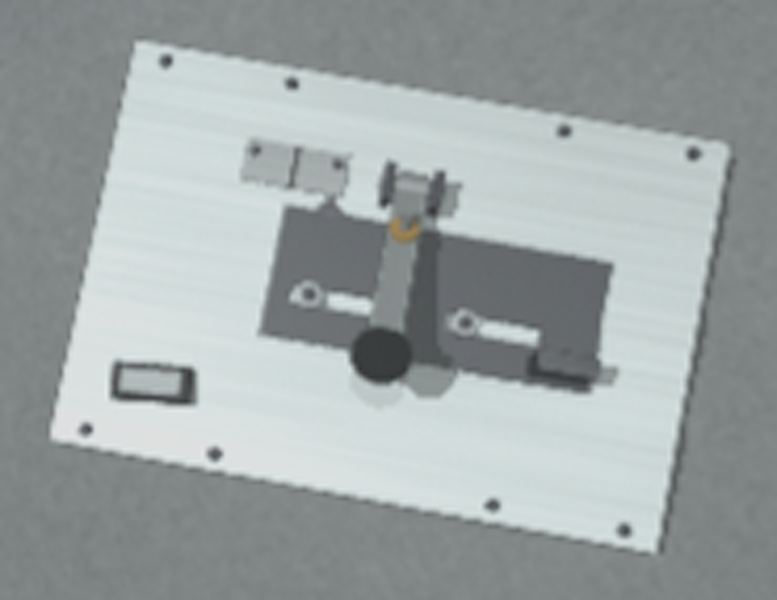

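View pics/scene0z.png

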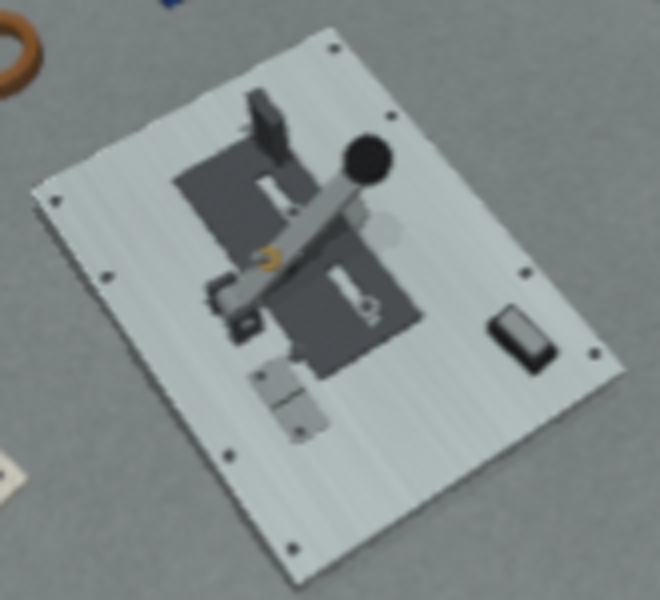

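```bash
python3 - <<'E'
from h import *
s=load('top0')
th=-.162;C=np.array([562.9,-73.5]);R=np.array([[np.cos(th),-np.sin(th)],[np.sin(th),np.cos(th)]])
def z(u,v,h):
    p=back(s,[(220+u/4.2,130+v/4)],h)[0]; print((u,v),p.round(1),'panel',((p[:2]-C)@R).round(1))
print('pointer');z(331,197,46)
print('mark');z(291,187,42);z(296,149,42)
print('bracket corners');z(286,206,46);z(613,264,46);z(594,392,46);z(259,333,46)
print('screws');z(309,293,50);z(466,321,50)
print('lug top');z(570,363,96);z(540,347,96);z(602,362,96)
print('pad');z(381,354,125)
print('cheeks');z(413,183,74)
E
```

```text
pointer
(331, 197) [619.5 -36.4  46. ] panel [49.9 45.8]
mark
(291, 187) [625.9 -13.2  42. ] panel [52.5 69.7]
(296, 149) [649.4 -15.5  42. ] panel [76.  71.2]
bracket corners
(286, 206) [613.5 -10.7  46. ] panel [39.8 70.1]
(613, 264) [ 582.6 -197.3   46. ] panel [  39.4 -119. ]
(594, 392) [ 505.8 -187.1   46. ] panel [ -38.1 -121.4]
(259, 333) [536.1   2.6  46. ] panel [-38.7  70.8]
screws
(309, 293) [560.4 -25.2  50. ] panel [-10.3  47.3]
(466, 321) [ 545.8 -114.3   50. ] panel [-10.3 -43.1]
lug top
(570, 363) [ 517.9 -166.5   96. ] panel [-29.4 -99. ]
(540, 347) [ 526.6 -150.4   96. ] panel [-23.5 -81.7]
(602, 362) [ 518.9 -183.6   96. ] panel [ -25.7 -115.7]
pad
(381, 354) [517.6 -64.  125. ] panel [-46.3   2.1]
cheeks
(413, 183) [623.6 -81.6  74. ] panel [61.2  1.8]
```

>>> {"method": "send_rows", "body": {"deltas": [{"dx":-1.614,"dy":-2.986,"dz":0.28},{"dx":-1.614,"dy":-2.986,"dz":0.28},{"dx":-1.614,"dy":-2.986,"dz":0.28},{"dx":-1.614,"dy":-2.986,"dz":0.28},{"dx":-1.614,"dy":-2.986,"dz":0.28},{"dx":-1.614,"dy":-2.986,"dz":0.28},{"dx":-1.614,"dy":-2.986,"dz":0.28},{"dx":-1.614,"dy":-2.986,"dz":0.28},{"dx":-1.614,"dy":-2.986,"dz":0.28},{"dx":-1.614,"dy":-2.986,"dz":0.28},{"dx":-1.614,"dy":-2.986,"dz":0.28},{"dx":-1.614,"dy":-2.986,"dz":0.28},{"dx":-1.614,"dy":-2.986,"dz":0.28},{"dx":-1.614,"dy":-2.986,"dz":0.28},{"dx":-1.614,"dy":-2.986,"dz":0.28},{"dx":-1.614,"dy":-2.986,"dz":0.28}]}}

```text
invalid input
```

>>> {"method": "send_rows", "body": {"deltas": [{"twist":-0.119},{"twist":-0.119},{"twist":-0.119},{"twist":-0.119},{"twist":-0.119},{"twist":-0.119},{"twist":-0.119},{"twist":-0.119},{},{}]}}

```text
invalid input
```

```bash
python3 - <<'E'
from h import *
s=snap('wrist','wrist1'); o=r.get_obs(); print(o['clock'],o['ee_pos'],o['tcp_rot'],o['ft_force'],o['q'])
cv2.imwrite('pics/wrist1z.png',cv2.resize(s['pixels'][:,:,::-1],(800,600),interpolation=cv2.INTER_CUBIC))
E
```

```text
0.2 [ 264.55522616 -538.34059558  404.14850797] [-2.88212812e-04  8.48841714e-01 -5.28646818e-01 -4.50605066e-04] [-0.70971446 -0.61142107 -0.24216422] [-1.11403380e+00  3.13979730e-01 -4.76995522e-02  1.21018675e+00
  1.28483086e-05  1.57077394e+00]
```

View pics/wrist1z.png

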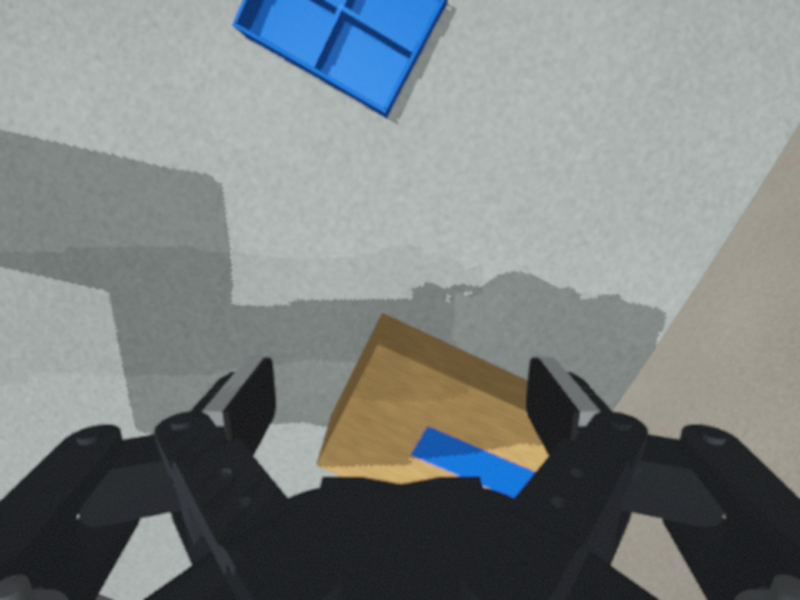

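The picture shows the arm still at its start, because both calls were refused. I'll resend with every field given in each row.

>>> {"method": "send_rows", "body": {"deltas": [{"dx":-1.614,"dy":-2.986,"dz":0.28,"twist":0,"claw":8.5},{"dx":-1.614,"dy":-2.986,"dz":0.28,"twist":0,"claw":8.5},{"dx":-1.614,"dy":-2.986,"dz":0.28,"twist":0,"claw":8.5},{"dx":-1.614,"dy":-2.986,"dz":0.28,"twist":0,"claw":8.5},{"dx":-1.614,"dy":-2.986,"dz":0.28,"twist":0,"claw":8.5},{"dx":-1.614,"dy":-2.986,"dz":0.28,"twist":0,"claw":8.5},{"dx":-1.614,"dy":-2.986,"dz":0.28,"twist":0,"claw":8.5},{"dx":-1.614,"dy":-2.986,"dz":0.28,"twist":0,"claw":8.5},{"dx":-1.614,"dy":-2.986,"dz":0.28,"twist":0,"claw":8.5},{"dx":-1.614,"dy":-2.986,"dz":0.28,"twist":0,"claw":8.5},{"dx":-1.614,"dy":-2.986,"dz":0.28,"twist":0,"claw":8.5},{"dx":-1.614,"dy":-2.986,"dz":0.28,"twist":0,"claw":8.5},{"dx":-1.614,"dy":-2.986,"dz":0.28,"twist":0,"claw":8.5},{"dx":-1.614,"dy":-2.986,"dz":0.28,"twist":0,"claw":8.5},{"dx":-1.614,"dy":-2.986,"dz":0.28,"twist":0,"claw":8.5},{"dx":-1.614,"dy":-2.986,"dz":0.28,"twist":0,"claw":8.5}]}}

```text
clock: 1.53
ee_pos: [580.2, -94.4, 359.6]
tcp_rot: [0.0, 0.849, -0.529, -0.0]
ft_force: [0.7, 0.0, -0.8]
finger_gap: 85.1
```

>>> {"method": "send_rows", "body": {"deltas": [{"dx":0,"dy":0,"dz":0,"twist":-0.119,"claw":8.5},{"dx":0,"dy":0,"dz":0,"twist":-0.119,"claw":8.5},{"dx":0,"dy":0,"dz":0,"twist":-0.119,"claw":8.5},{"dx":0,"dy":0,"dz":0,"twist":-0.119,"claw":8.5},{"dx":0,"dy":0,"dz":0,"twist":-0.119,"claw":8.5},{"dx":0,"dy":0,"dz":0,"twist":-0.119,"claw":8.5},{"dx":0,"dy":0,"dz":0,"twist":-0.119,"claw":8.5},{"dx":0,"dy":0,"dz":0,"twist":-0.119,"claw":8.5},{"dx":0,"dy":0,"dz":0,"twist":0,"claw":8.5},{"dx":0,"dy":0,"dz":0,"twist":0,"claw":8.5}]}}

```text
clock: 2.37
ee_pos: [579.5, -96.0, 359.7]
tcp_rot: [-0.0, 0.997, -0.083, -0.0]
ft_force: [-0.4, -0.0, 0.7]
finger_gap: 85.3
```

```bash
python3 - <<'E'
from h import *
s=snap('wrist','wrist2'); o=r.get_obs(); print(o['clock'],o['ee_pos'],o['tcp_rot'],o['ft_force'],o['q'])
cv2.imwrite('pics/wrist2z.png',cv2.resize(s['pixels'][:,:,::-1],(800,600),interpolation=cv2.INTER_CUBIC))
E
```

```text
2.4167 [579.46390401 -95.98625784 359.772548  ] [-6.34394380e-06  9.96587818e-01 -8.25391367e-02 -1.11397772e-04] [ 0.23020248 -0.29988973 -0.24073858] [-1.64154597e-01  3.10741389e-01 -1.54403113e-01  1.10587491e+00
 -5.49675471e-06  1.57190802e+00]
```

View pics/wrist2z.png

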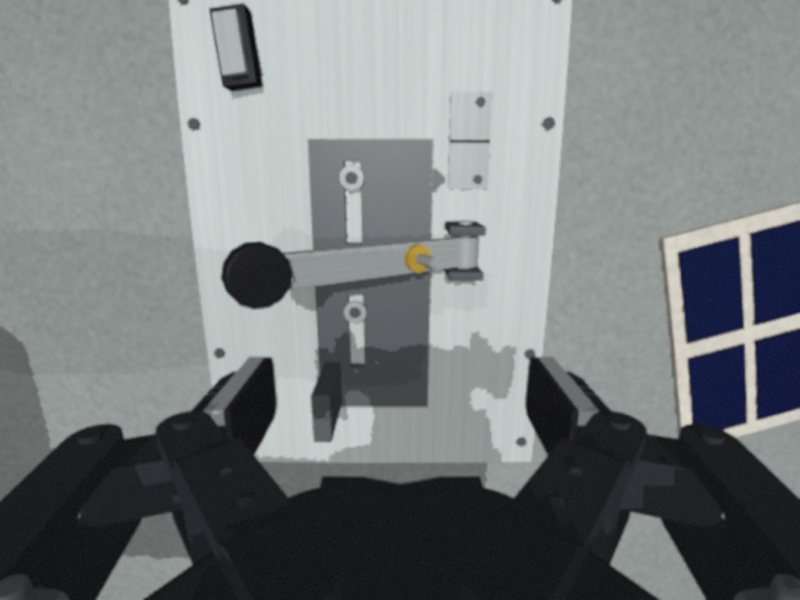

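The panel, lever and bracket are in view at 800x600. The pointer is near (444,178), the scribed line near row 142, and the lug spans about (313–342, 362–440).

```bash
cat >> h.py <<'E'
def fit(s,uv_corr):
    """uv_corr: list of (uv, (px,py,pz)) panel points; solves x,y,theta"""
    from scipy.optimize import least_squares
    W=[np.append(back(s,[uv],40+p[2])[0][:2],p[:2]) for uv,p in uv_corr]; W=np.array(W)
    f=lambda v:(np.c_[v[0]+np.cos(v[2])*W[:,2]-np.sin(v[2])*W[:,3],v[1]+np.sin(v[2])*W[:,2]+np.cos(v[2])*W[:,3]]-W[:,:2]).ravel()
    q=least_squares(f,[563,-73,-.16]); return q.x,q.fun.reshape(-1,2)
E
python3 - <<'E'
from h import *
s=load('wrist2'); im=s['pixels'][:,:,::-1]
cv2.imwrite('pics/w2a.png',cv2.resize(im[55:185,210:355],None,fx=5.5,fy=4.6,interpolation=cv2.INTER_CUBIC))
cv2.imwrite('pics/w2b.png',cv2.resize(im[195:325,210:355],None,fx=5.5,fy=4.6,interpolation=cv2.INTER_CUBIC))
E
```

```text
(no output)
```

View pics/w2a.png

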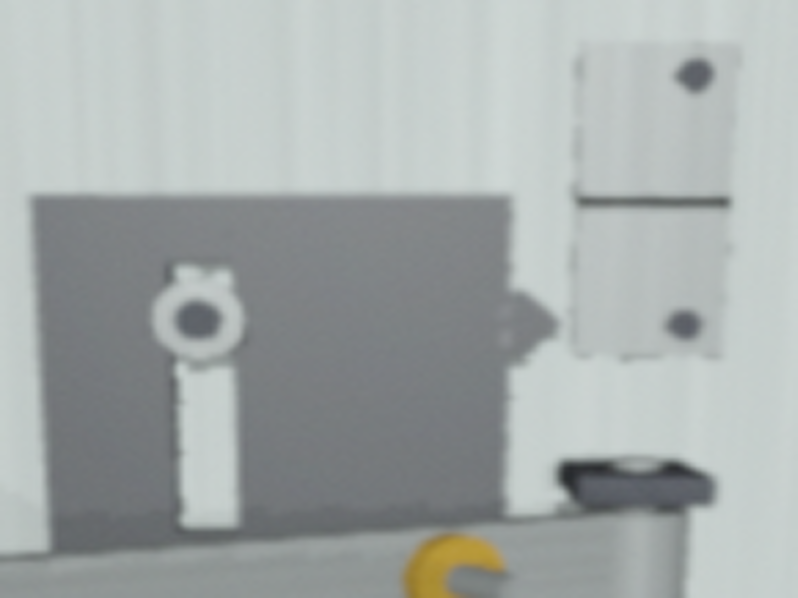

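View pics/w2b.png

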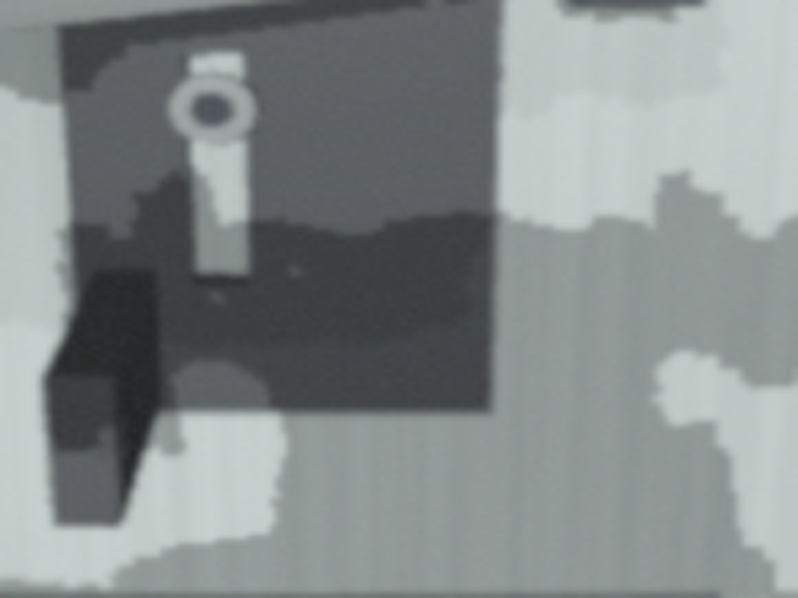

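```bash
python3 - <<'E'
from h import *
s=load('wrist2')
A=lambda x,y:(210+(x+.5)/5.5-.5,55+(y+.5)/4.6-.5)
B=lambda x,y:(210+(x+.5)/5.5-.5,195+(y+.5)/4.6-.5)
pr,res=fit(s,[(A(198,320),(-12,45,10)),(B(211,109),(-12,-45,10))])
print(pr,res.round(1)); th=pr[2];R=np.array([[np.cos(th),-np.sin(th)],[np.sin(th),np.cos(th)]])
def z(n,uv,h): 
    p=back(s,[uv],h)[0]; print(n,p.round(1),'panel',((p[:2]-pr[:2])@R).round(1))
z('ptr',A(560,325),46);z('mkL',A(580,202.5),42);z('mkR',A(728,202.5),42)
for c in [(580,44),(740,44),(722,355),(573,355)]: z('idx',A(*c),42)
for c in [(33,197),(511,197)]: z('br',A(*c),46)
z('br',B(492,410),46)
for c in [(48,373),(117,375),(121,524),(54,524)]: z('lug',B(*c),96)
z('pad',(257*.7,275*.7),125);z('cheek',(464*.7,252*.7),74)
for c in [(183,2),(557,0),(194,124),(548,124),(219,353),(529,354),(521,441)]: z('hole',(c[0]*.7,c[1]*.7),40)
E
```

```text
[ 5.63632805e+02 -7.03333295e+01 -1.69215150e-01] [[-0. -0.]
 [ 0.  0.]]
ptr [618.9 -34.9  46. ] panel [48.5 44.2]
mkL [626.  -11.8  42. ] panel [51.7 68.2]
mkR [650.6 -15.8  42. ] panel [76.5 68.4]
idx [630.2  17.7  42. ] panel [50.8 98. ]
idx [656.2  13.5  42. ] panel [77.1 98.3]
idx [646.  -45.4  42. ] panel [77.  38.5]
idx [620.7 -41.3  42. ] panel [51.3 38.3]
br [536.5   4.1  46. ] panel [-39.3  68.8]
br [614.4  -9.2  46. ] panel [39.8 68.8]
br [ 583.2 -195.    46. ] panel [  40.3 -119.6]
lug [ 515.9 -146.7   96. ] panel [-34.2 -83.3]
lug [ 526.7 -148.8   96. ] panel [-23.2 -83.6]
lug [ 520.4 -181.    96. ] panel [ -24.  -116.4]
lug [ 509.4 -179.3   96. ] panel [ -35.1 -116.5]
pad [512.6 -63.9 125. ] panel [-51.4  -2.2]
cheek [621.6 -79.2  74. ] panel [58.6  1. ]
hole [475.5  99.2  40. ] panel [-115.4  152.3]
hole [703.4  60.8  40. ] panel [115.7 152.8]
hole [463.6  27.5  40. ] panel [-115.1   79.6]
hole [690.6 -11.3  40. ] panel [115.2  79.6]
hole [ 436.7 -130.6   40. ] panel [-115.   -80.8]
hole [ 663.7 -169.2   40. ] panel [115.3 -80.6]
hole [ 651.5 -242.6   40. ] panel [ 115.7 -155. ]
```

>>> {"method": "send_rows", "body": {"deltas": [{"dx":-1.235,"dy":1.93,"dz":0,"twist":0.004,"claw":8.5},{"dx":-1.235,"dy":1.93,"dz":0,"twist":0,"claw":8.5},{"dx":-1.235,"dy":1.93,"dz":0,"twist":0,"claw":5},{"dx":-1.235,"dy":1.93,"dz":0,"twist":0,"claw":5},{"dx":0,"dy":0,"dz":1.5,"twist":0,"claw":5},{"dx":0,"dy":0,"dz":1.5,"twist":0,"claw":5},{"dx":0,"dy":0,"dz":1.5,"twist":0,"claw":5},{"dx":0,"dy":0,"dz":0,"twist":0,"claw":5},{"dx":0,"dy":0,"dz":0,"twist":0,"claw":5}]}}

```text
clock: 3.17
ee_pos: [517.7, -163.9, 314.4]
tcp_rot: [-0.0, 0.996, -0.084, -0.001]
ft_force: [0.3, 1.3, -0.0]
finger_gap: 50.0
```

```bash
python3 - <<'E'
from h import *
s=snap('wrist','wrist3'); o=r.get_obs(); print(o['clock'],o['ee_pos'],o['tcp_rot'],o['ft_force'],o['finger_gap'])
cv2.imwrite('pics/wrist3z.png',cv2.resize(s['pixels'][:,:,::-1],(800,600),interpolation=cv2.INTER_CUBIC))
E
```

```text
3.2167 [ 518.17106959 -164.01367269  315.26379693] [-4.01811182e-05  9.96508036e-01 -8.34968424e-02 -9.85141661e-05] [-0.50723181 -0.55572904 -0.12095139] 49.78918773757593
```

View pics/wrist3z.png

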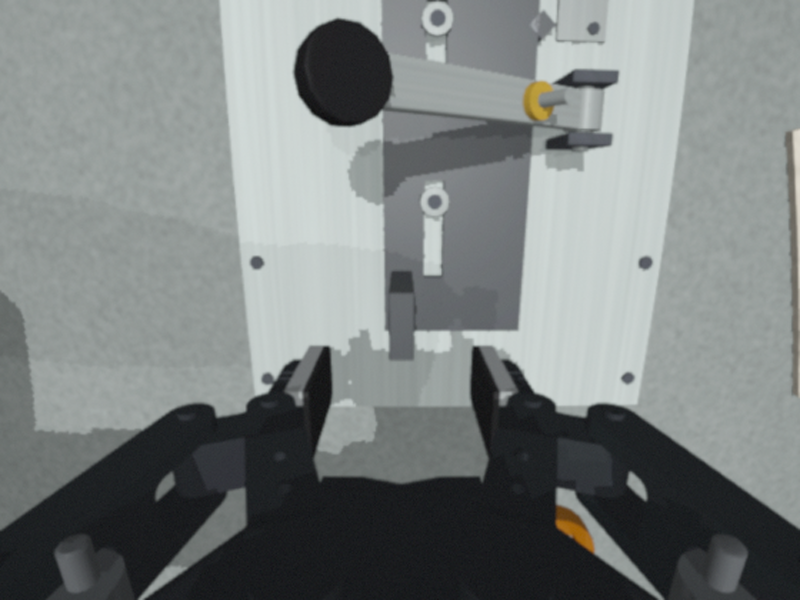

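```bash
python3 - <<'E'
from h import *
s=load('wrist3'); im=s['pixels'][:,:,::-1]
c=back(s,[(x*.7,y*.7) for x,y in [(390,292),(413.5,292),(414.5,359),(389,359)]],96);print(c.round(1),c.mean(0))
cv2.imwrite('pics/w3a.png',cv2.resize(im[180:290,200:360],None,fx=5,fy=5,interpolation=cv2.INTER_CUBIC))
E
```

```text
[[ 515.4 -147.1   96. ]
 [ 526.  -148.9   96. ]
 [ 521.2 -181.8   96. ]
 [ 509.1 -179.8   96. ]] [ 517.9130837  -164.38403412   96.        ]
```

View pics/w3a.png

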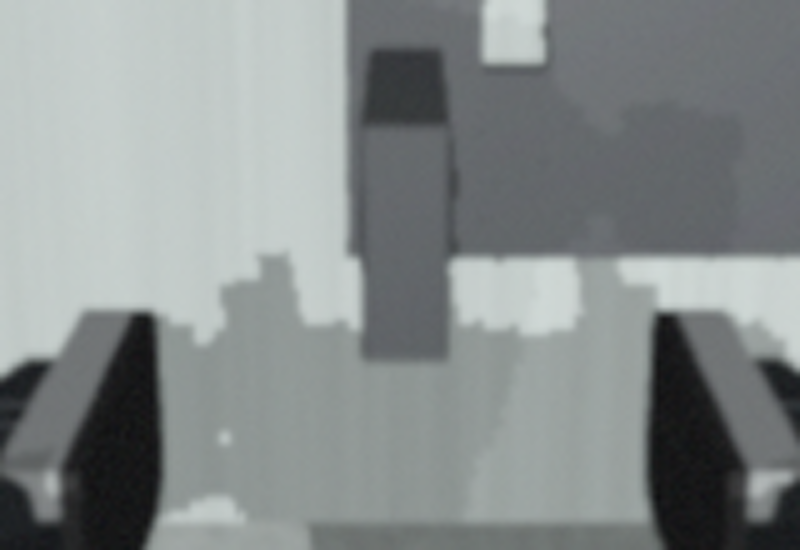

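The lug is centred between the fingers (406 against a mid-point of 405 in the crop), so I'm lowering over it.

>>> {"method": "send_rows", "body": {"deltas": [{"dx":0,"dy":0,"dz":1.6,"twist":0,"claw":4},{"dx":0,"dy":0,"dz":1.6,"twist":0,"claw":4},{"dx":0,"dy":0,"dz":1.6,"twist":0,"claw":4},{"dx":0,"dy":0,"dz":1.6,"twist":0,"claw":4},{"dx":0,"dy":0,"dz":1.6,"twist":0,"claw":3},{"dx":0,"dy":0,"dz":0,"twist":0,"claw":2},{"dx":0,"dy":0,"dz":0,"twist":0,"claw":2},{"dx":0,"dy":0,"dz":0,"twist":0,"claw":1.6},{"dx":0,"dy":0,"dz":0,"twist":0,"claw":1.6},{"dx":0,"dy":0,"dz":0,"twist":0,"claw":1.6}], "squeeze": 20}}

```text
clock: 4.05
ee_pos: [518.8, -164.2, 236.2]
tcp_rot: [0.0, 0.997, -0.083, 0.001]
ft_force: [0.2, 0.6, 0.4]
finger_gap: 15.9
```

>>> {"method": "send_rows", "body": {"deltas": [{"dx":0,"dy":0,"dz":0,"twist":0,"claw":1.3},{"dx":0,"dy":0,"dz":0,"twist":0,"claw":1.2},{"dx":0,"dy":0,"dz":0,"twist":0,"claw":1.0},{"dx":0,"dy":0,"dz":0,"twist":0,"claw":1.0},{"dx":0,"dy":0,"dz":0,"twist":0,"claw":1.0}], "squeeze": 20}}

```text
clock: 4.47
ee_pos: [518.1, -164.1, 235.5]
tcp_rot: [0.0, 0.997, -0.083, 0.0]
ft_force: [-1.6, 1.1, 5.3]
finger_gap: 11.8
```

```bash
python3 - <<'E'
from h import *
s=snap('wrist','wrist4'); o=r.get_obs(); print(o['clock'],o['ee_pos'],o['tcp_rot'],o['ft_force'],o['ft_torque'],o['finger_gap'])
cv2.imwrite('pics/wrist4z.png',cv2.resize(s['pixels'][:,:,::-1],(800,600),interpolation=cv2.INTER_CUBIC))
E
```

```text
4.5167 [ 518.07814423 -164.0732694   235.5108438 ] [ 1.31447656e-04  9.96566876e-01 -8.27914745e-02  1.30881867e-04] [-3.22075338  0.35149249  5.74688876] [0.07652126 0.5837174  0.1326948 ] 11.795075395103725
```

View pics/wrist4z.png

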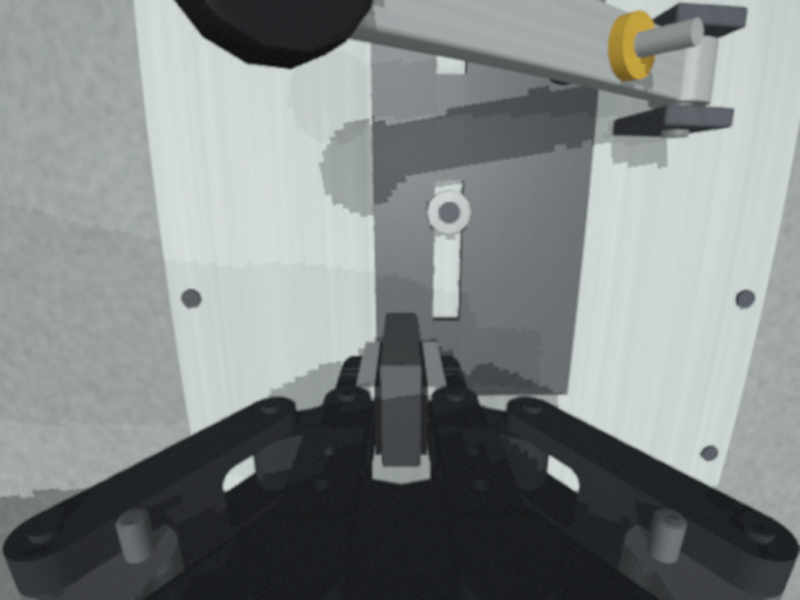

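Gripped at 11.8 mm with small forces. Next I slide half of the 24.1 mm and check for jamming.

>>> {"method": "send_rows", "body": {"deltas": [{"dx":0,"dy":-0.05,"dz":0,"twist":0,"claw":1.0},{"dx":0,"dy":-0.1,"dz":0,"twist":0,"claw":1.0},{"dx":0,"dy":-0.1,"dz":0,"twist":0,"claw":1.0},{"dx":0,"dy":-0.1,"dz":0,"twist":0,"claw":1.0},{"dx":0,"dy":-0.1,"dz":0,"twist":0,"claw":1.0},{"dx":0,"dy":-0.05,"dz":0,"twist":0,"claw":1.0}]}}

```text
clock: 5.02
ee_pos: [519.2, -160.0, 235.5]
tcp_rot: [0.001, 0.997, -0.083, 0.001]
ft_force: [-2.1, -6.0, 3.9]
finger_gap: 12.1
```

>>> {"method": "send_rows", "body": {"deltas": [{"dx":0,"dy":-0.1,"dz":0,"twist":0,"claw":1.0},{"dx":0,"dy":-0.1,"dz":0,"twist":0,"claw":1.0},{"dx":0,"dy":-0.1,"dz":0,"twist":0,"claw":1.0},{"dx":0,"dy":-0.1,"dz":0,"twist":0,"claw":1.0},{"dx":0,"dy":-0.1,"dz":0,"twist":0,"claw":1.0}]}}

```text
clock: 5.43
ee_pos: [520.1, -155.2, 235.5]
tcp_rot: [0.002, 0.997, -0.083, 0.001]
ft_force: [-0.7, -5.7, 3.7]
finger_gap: 11.9
```

```bash
python3 - <<'E'
from h import *
o=r.get_obs(); print(o['clock'],o['ee_pos'],o['tcp_rot'],o['ft_force'],o['ft_torque'],o['finger_gap'])
E
```

```text
5.4333 [ 520.07842934 -155.20161144  235.53623529] [ 1.56677909e-03  9.96511219e-01 -8.34424033e-02  5.49035079e-04] [-0.65812066 -5.65802213  3.69573544] [-0.88266943  0.3639694  -0.03583407] 11.9092227122187
```

>>> {"method": "send_rows", "body": {"deltas": [{"dx":0,"dy":-0.1,"dz":0,"twist":0,"claw":1.0},{"dx":0,"dy":-0.1,"dz":0,"twist":0,"claw":1.0},{"dx":0,"dy":-0.1,"dz":0,"twist":0,"claw":1.0},{"dx":0,"dy":-0.1,"dz":0,"twist":0,"claw":1.0},{"dx":0,"dy":-0.1,"dz":0,"twist":0,"claw":1.0},{"dx":0,"dy":-0.1,"dz":0,"twist":0,"claw":1.0}]}}

```text
clock: 5.93
ee_pos: [521.1, -149.3, 235.5]
tcp_rot: [0.002, 0.997, -0.083, 0.001]
ft_force: [-2.2, -5.6, 4.2]
finger_gap: 11.6
```

>>> {"method": "send_rows", "body": {"deltas": [{"dx":0,"dy":-0.1,"dz":0,"twist":0,"claw":1.0},{"dx":0,"dy":-0.1,"dz":0,"twist":0,"claw":1.0},{"dx":0,"dy":-0.1,"dz":0,"twist":0,"claw":1.0},{"dx":0,"dy":-0.1,"dz":0,"twist":0,"claw":1.0},{"dx":0,"dy":-0.1,"dz":0,"twist":0,"claw":1.0},{"dx":0,"dy":-0.1,"dz":0,"twist":0,"claw":1.0},{"dx":0,"dy":-0.1,"dz":0,"twist":0,"claw":1.0},{"dx":0,"dy":0,"dz":0,"twist":0,"claw":1.0},{"dx":0,"dy":0,"dz":0,"twist":0,"claw":1.0},{"dx":0,"dy":0,"dz":0,"twist":0,"claw":1.0}]}}

```text
clock: 6.77
ee_pos: [522.2, -142.3, 235.5]
tcp_rot: [0.001, 0.997, -0.083, 0.001]
ft_force: [-1.2, -4.5, 4.3]
finger_gap: 11.4
```

```bash
python3 - <<'E'
from h import *
s=snap('top','top5');s2=snap('scene','scene5');o=r.get_obs(); print(o['clock'],o['ee_pos'],o['tcp_rot'],o['ft_force'],o['ft_torque'],o['finger_gap'])
im=s['pixels'][150:250,260:390,::-1]; cv2.imwrite('pics/top5z.png',cv2.resize(im,None,fx=6,fy=6,interpolation=cv2.INTER_CUBIC))
im=s2['pixels'][170:270,190:290,::-1]; cv2.imwrite('pics/scene5z.png',cv2.resize(im,None,fx=6,fy=6,interpolation=cv2.INTER_CUBIC))
E
```

```text
6.8667 [ 522.23068048 -142.25743555  235.50966741] [ 1.33607140e-03  9.96518108e-01 -8.33641464e-02  5.42942495e-04] [-2.81047316 -4.28045009  4.45286582] [-0.78497668  0.35262847 -0.00680416] 11.883886711997237
```

View pics/top5z.png

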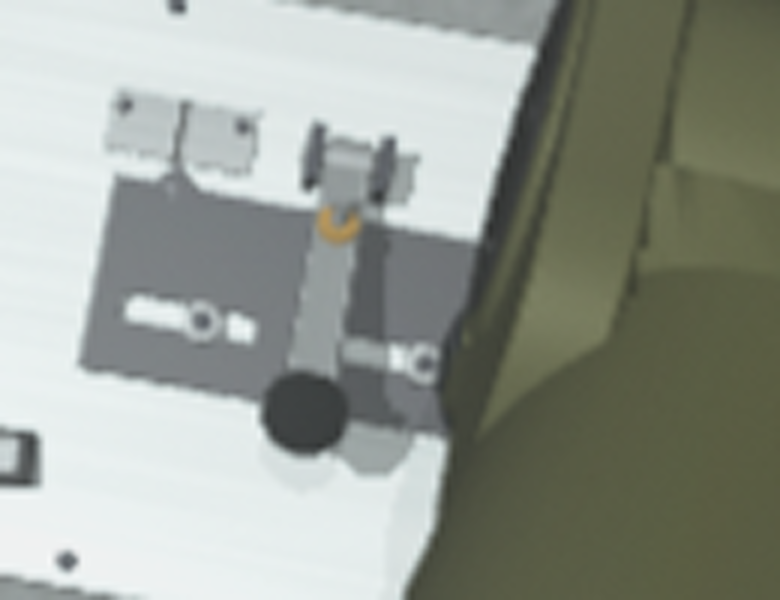

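View pics/scene5z.png

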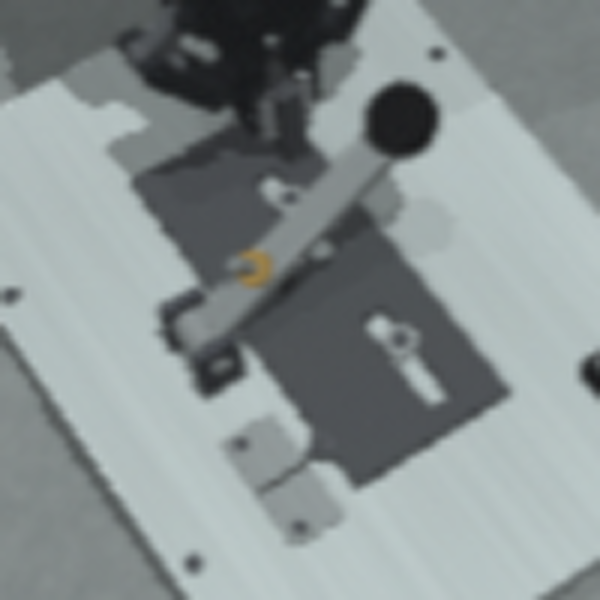

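```bash
python3 - <<'E'
from h import *
pr=np.array([563.63,-70.33]);th=-.169;R=np.array([[np.cos(th),-np.sin(th)],[np.sin(th),np.cos(th)]])
for n,u0,v0,k,pts in (('top5',260,150,6,[((174,172),46),((179,163),42),((185,103),42)]),('scene5',190,170,6,[((318,452),46),((306,464),42),((262,491),42)])):
    s=load(n)
    for (x,y),h in pts:
        p=back(s,[(u0+(x+.5)/k-.5,v0+(y+.5)/k-.5)],h)[0]; print(n,p.round(1),((p[:2]-pr)@R).round(1))
s=load('scene5')
im=s['pixels'][230:262,222:262,::-1]; cv2.imwrite('pics/s5c.png',cv2.resize(im,None,fx=18,fy=18,interpolation=cv2.INTER_CUBIC))
s=load('top5')
im=s['pixels'][160:190,270:310,::-1]; cv2.imwrite('pics/t5c.png',cv2.resize(im,None,fx=18,fy=18,interpolation=cv2.INTER_CUBIC))
E
```

```text
top5 [621.4 -11.7  46. ] [47.1 67.6]
top5 [625.9 -13.5  42. ] [51.8 66.5]
top5 [650.6 -15.3  42. ] [76.5 68.9]
scene5 [619.1 -10.8  46. ] [44.7 68. ]
scene5 [625.4 -12.   42. ] [51.1 67.9]
scene5 [647.2 -15.6  42. ] [73.2 68. ]
```

View pics/s5c.png

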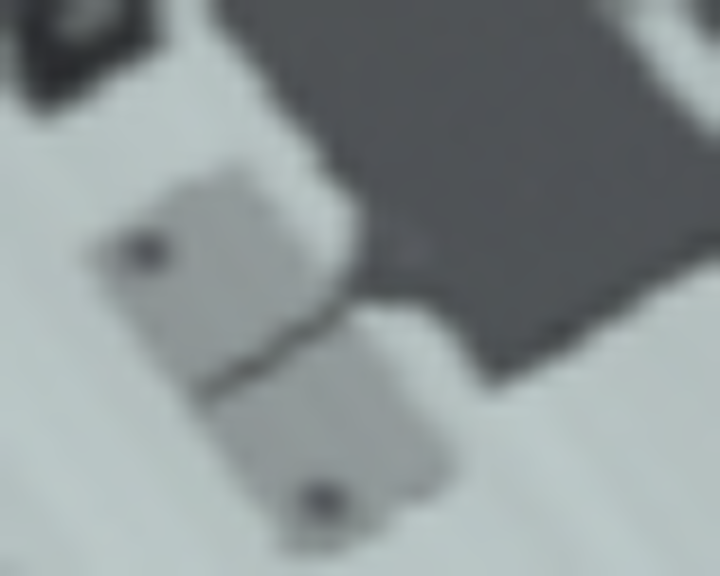

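View pics/t5c.png

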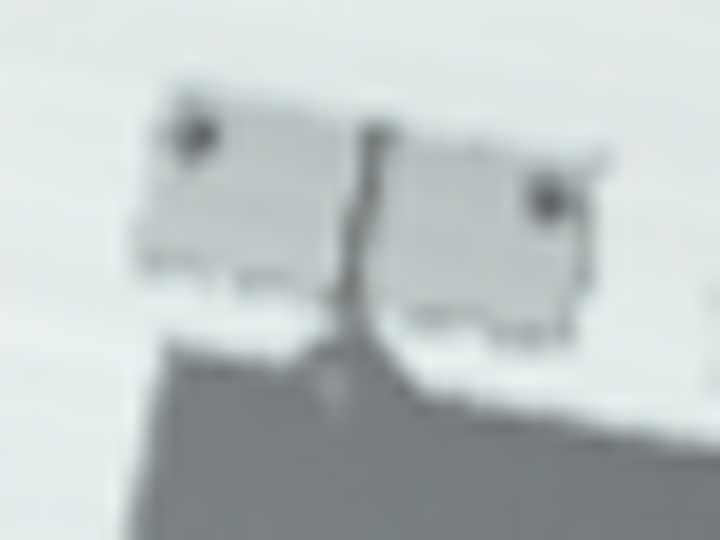

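>>> {"method": "send_rows", "body": {"deltas": [{"dx":0,"dy":0.07,"dz":0,"twist":0,"claw":1.0},{"dx":0,"dy":0,"dz":0,"twist":0,"claw":1.0},{"dx":0,"dy":0,"dz":0,"twist":0,"claw":1.3},{"dx":0,"dy":0,"dz":0,"twist":0,"claw":2},{"dx":0,"dy":0,"dz":0,"twist":0,"claw":3},{"dx":0,"dy":0,"dz":0,"twist":0,"claw":4},{"dx":0,"dy":0,"dz":-1.4,"twist":0,"claw":4},{"dx":0,"dy":0,"dz":-1.4,"twist":0,"claw":4},{"dx":0,"dy":0,"dz":-1.4,"twist":0,"claw":4},{"dx":0,"dy":0,"dz":-1.4,"twist":0,"claw":4},{"dx":1.72,"dy":-1.24,"dz":-0.4,"twist":0,"claw":4},{"dx":1.72,"dy":-1.24,"dz":-0.4,"twist":0,"claw":4},{"dx":1.72,"dy":-1.24,"dz":-0.3,"twist":0,"claw":4},{"dx":1.72,"dy":-1.24,"dz":-0.3,"twist":0,"claw":4},{"dx":0,"dy":0,"dz":0,"twist":0,"claw":4},{"dx":0,"dy":0,"dz":0,"twist":0,"claw":4},{"dx":0,"dy":0,"dz":0,"twist":0,"claw":4}]}}

```text
clock: 8.28
ee_pos: [597.2, -104.4, 304.3]
tcp_rot: [-0.0, 0.997, -0.083, -0.001]
ft_force: [-1.0, -0.5, -1.1]
finger_gap: 39.8
```

```bash
python3 - <<'E'
from h import *
s=snap('wrist','wrist6'); o=r.get_obs(); print(o['clock'],o['ee_pos'],o['tcp_rot'],o['ft_force'],o['finger_gap'])
cv2.imwrite('pics/wrist6z.png',cv2.resize(s['pixels'][:,:,::-1],(800,600),interpolation=cv2.INTER_CUBIC))
E
```

```text
8.3333 [ 596.99580046 -104.59024696  304.3569947 ] [-2.01972332e-05  9.96550450e-01 -8.29855389e-02 -7.75390852e-04] [0.4493138  0.5060089  0.15331993] 40.210485945028374
```

View pics/wrist6z.png

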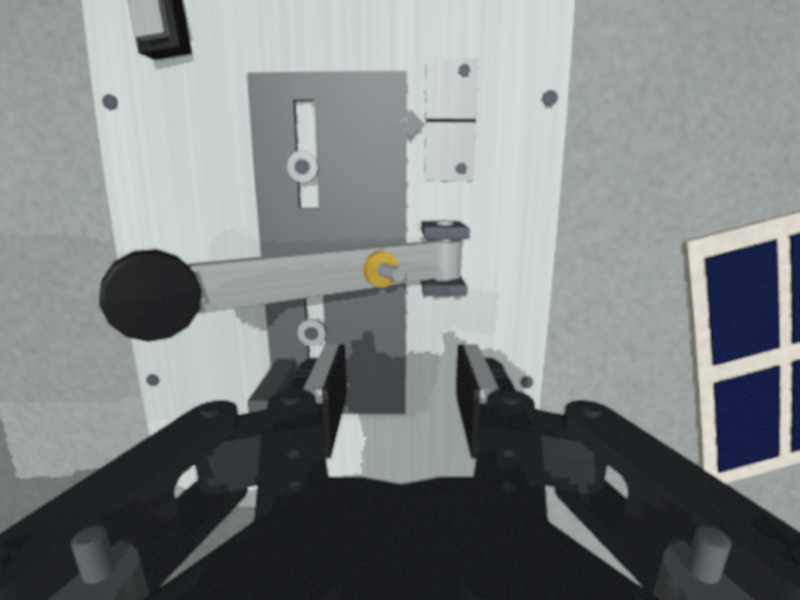

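```bash
python3 - <<'E'
from h import *
s=load('wrist6'); im=s['pixels'][:,:,::-1]
cv2.imwrite('pics/w6a.png',cv2.resize(im[38:133,255:345],None,fx=6.2,fy=6.2,interpolation=cv2.INTER_CUBIC))
cv2.imwrite('pics/w6b.png',cv2.resize(im[40:150,165:300],None,fx=5.5,fy=5.4,interpolation=cv2.INTER_CUBIC))
E
```

```text
(no output)
```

View pics/w6a.png

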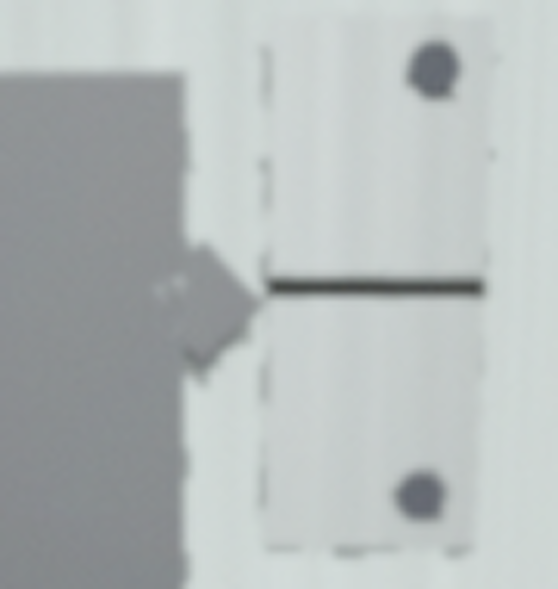

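View pics/w6b.png

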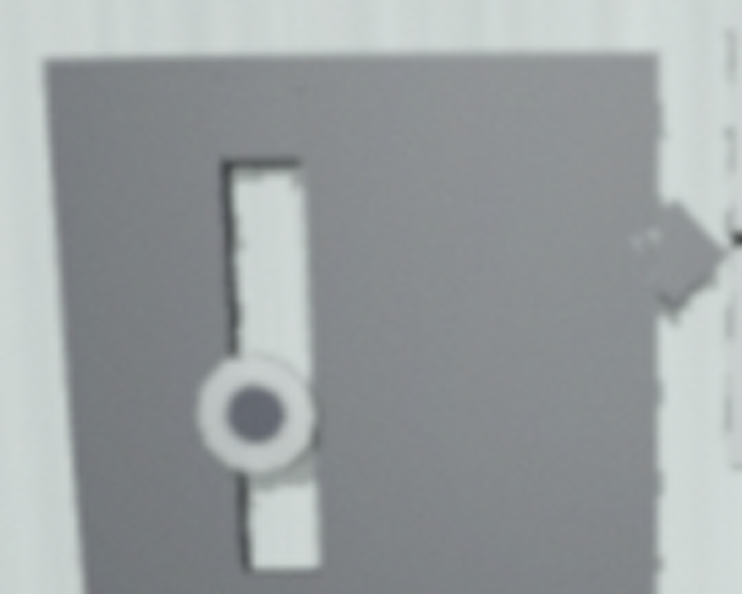

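```bash
python3 - <<'E'
from h import *
s=load('wrist6')
A=lambda x,y:(255+(x+.5)/6.2-.5,38+(y+.5)/6.2-.5)
th=-.168;R=np.array([[np.cos(th),-np.sin(th)],[np.sin(th),np.cos(th)]])
for n,c,h in (('tip',(263,303),46),('mk',(270,287.5),42),('mkR',(483,288.5),42),('top',(270,15),42),('bot',(270,549),42)):
    p=back(s,[A(*c)],h)[0]; print(n,p.round(2),(p[:2]@R).round(2))
E
```

```text
tip [624.47 -13.65  46.  ] [617.96  90.96]
mk [625.84 -11.61  42.  ] [618.97  93.2 ]
mkR [650.83 -15.8   42.  ] [644.31  93.25]
top [630.45  18.    42.  ] [618.56 123.17]
bot [621.22 -41.54  42.  ] [619.42  62.92]
```

Still about 2.2 mm short: the tip is at crop (263,303) and the line end at (270,287). I'll go back by the reverse path and grip again.

>>> {"method": "send_rows", "body": {"deltas": [{"dx":-1.72,"dy":1.24,"dz":0.3,"twist":0,"claw":4},{"dx":-1.72,"dy":1.24,"dz":0.3,"twist":0,"claw":4},{"dx":-1.72,"dy":1.24,"dz":0.4,"twist":0,"claw":4},{"dx":-1.72,"dy":1.24,"dz":0.4,"twist":0,"claw":4},{"dx":0,"dy":0,"dz":0,"twist":0,"claw":4},{"dx":0,"dy":0,"dz":1.4,"twist":0,"claw":4},{"dx":0,"dy":0,"dz":1.4,"twist":0,"claw":4},{"dx":0,"dy":0,"dz":1.4,"twist":0,"claw":4},{"dx":0,"dy":0,"dz":1.4,"twist":0,"claw":4},{"dx":0,"dy":0,"dz":0,"twist":0,"claw":3},{"dx":0,"dy":0,"dz":0,"twist":0,"claw":2},{"dx":0,"dy":0,"dz":0,"twist":0,"claw":1.6},{"dx":0,"dy":0,"dz":0,"twist":0,"claw":1.4},{"dx":0,"dy":0,"dz":0,"twist":0,"claw":1.3},{"dx":0,"dy":0,"dz":0,"twist":0,"claw":1.2},{"dx":0,"dy":0,"dz":0,"twist":0,"claw":1.0},{"dx":0,"dy":0,"dz":0,"twist":0,"claw":1.0},{"dx":0,"dy":0,"dz":0,"twist":0,"claw":1.0}], "squeeze": 25}}

```text
clock: 9.83
ee_pos: [522.2, -142.2, 235.7]
tcp_rot: [0.0, 0.997, -0.083, 0.001]
ft_force: [0.1, -0.0, 5.5]
finger_gap: 11.4
```

```bash
python3 - <<'E'
from h import *
o=r.get_obs(); print(o['clock'],o['ee_pos'],o['tcp_rot'],o['ft_force'],o['ft_torque'],o['finger_gap'])
E
```

```text
9.8333 [ 522.22961771 -142.15420583  235.74593038] [ 1.52220221e-04  9.96556562e-01 -8.29124165e-02  7.25240131e-04] [ 7.17926216e-02 -8.85435218e-04  5.52519358e+00] [0.03376361 0.21791456 0.01090305] 11.360291315063773
```

>>> {"method": "send_rows", "body": {"deltas": [{"dx":0,"dy":-0.05,"dz":0,"twist":0,"claw":1.0},{"dx":0,"dy":-0.05,"dz":0,"twist":0,"claw":1.0},{"dx":0,"dy":-0.05,"dz":0,"twist":0,"claw":1.0},{"dx":0,"dy":-0.05,"dz":0,"twist":0,"claw":1.0},{"dx":0,"dy":-0.05,"dz":0,"twist":0,"claw":1.0},{"dx":0,"dy":-0.04,"dz":0,"twist":0,"claw":1.0},{"dx":0,"dy":0,"dz":0,"twist":0,"claw":1.0},{"dx":0,"dy":0,"dz":0,"twist":0,"claw":1.0},{"dx":0,"dy":0,"dz":0,"twist":0,"claw":1.0}]}}

```text
clock: 10.58
ee_pos: [522.5, -140.5, 235.7]
tcp_rot: [0.002, 0.997, -0.084, 0.0]
ft_force: [-2.2, -6.3, 5.3]
finger_gap: 11.9
```

```bash
python3 - <<'E'
from h import *
o=r.get_obs(); print(o['clock'],o['ee_pos'],o['tcp_rot'],o['ft_force'],o['ft_torque'],o['finger_gap'])
E
```

```text
10.5833 [ 522.45606502 -140.5099773   235.73693812] [ 2.04681172e-03  9.96500403e-01 -8.35615696e-02  4.71264727e-04] [-2.21157173 -6.32388553  5.31960089] [-1.00683341  0.41035247 -0.08834714] 11.942753245259908
```

>>> {"method": "send_rows", "body": {"deltas": [{"dx":0,"dy":-0.04,"dz":0,"twist":0,"claw":1.0},{"dx":0,"dy":-0.04,"dz":0,"twist":0,"claw":1.0},{"dx":0,"dy":-0.03,"dz":0,"twist":0,"claw":1.0},{"dx":0,"dy":0,"dz":0,"twist":0,"claw":1.0},{"dx":0,"dy":0,"dz":0,"twist":0,"claw":1.0},{"dx":0,"dy":0,"dz":0,"twist":0,"claw":1.0}]}}

```text
clock: 11.08
ee_pos: [522.7, -139.5, 235.8]
tcp_rot: [0.002, 0.996, -0.084, 0.001]
ft_force: [-2.0, -6.7, 6.2]
finger_gap: 11.6
```

```bash
python3 - <<'E'
from h import *
from scipy.spatial.transform import Rotation as Ro
def g(p,q): return np.array(p)+Ro.from_quat(np.r_[q[1:],q[0]]).apply([0,0,155])
o=r.get_obs(); print(o['clock'],o['ee_pos'],o['ft_force'])
a=g([522.22961771,-142.15420583,235.74593],[1.52220221e-04,9.96556562e-01,-8.29124165e-02,7.25240131e-04])
b=g([522.45606502,-140.5099773,235.73693812],[2.04681172e-03,9.96500403e-01,-8.35615696e-02,4.71264727e-04])
z=g([518.07814423,-164.0732694,235.5108438],[1.31447656e-04,9.96566876e-01,-8.27914745e-02,1.30881867e-04])
f=g([522.23068048,-142.25743555,235.50966741],[1.33607140e-03,9.96518108e-01,-8.33641464e-02,5.42942495e-04])
c=g(o['ee_pos'],o['tcp_rot']); y=np.array([.168,.986,0])
print('first',(f-z)@y,'second',(b-a)@y,(c-a)@y,'total if regrip equal f',(c-z)@y)
s=snap('scene','scene7')
im=s['pixels'][230:262,222:262,::-1]; cv2.imwrite('pics/s7c.png',cv2.resize(im,None,fx=18,fy=18,interpolation=cv2.INTER_CUBIC))
E
```

```text
11.0833 [ 522.67317948 -139.4593908   235.76952001] [-2.00640034 -6.71500474  6.17454169]
first 21.846745463989233 second 1.0670908021923236 2.132689330539405 total if regrip equal f 24.451695819369675
```

View pics/s7c.png

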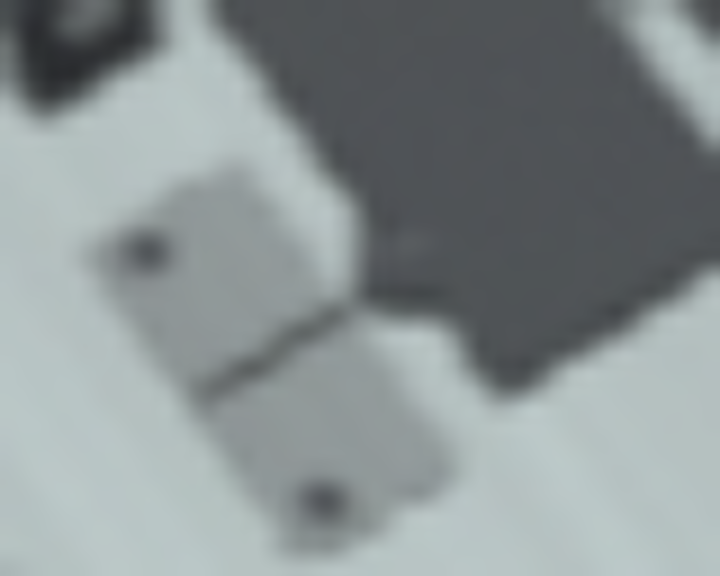

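>>> {"method": "send_rows", "body": {"deltas": [{"dx":0,"dy":0.1,"dz":0,"twist":0,"claw":1.0},{"dx":0,"dy":0,"dz":0,"twist":0,"claw":1.0},{"dx":0,"dy":0,"dz":0,"twist":0,"claw":1.3},{"dx":0,"dy":0,"dz":0,"twist":0,"claw":2},{"dx":0,"dy":0,"dz":0,"twist":0,"claw":3},{"dx":0,"dy":0,"dz":0,"twist":0,"claw":4},{"dx":0,"dy":0,"dz":-1.4,"twist":0,"claw":4},{"dx":0,"dy":0,"dz":-1.4,"twist":0,"claw":4},{"dx":0,"dy":0,"dz":-1.4,"twist":0,"claw":4},{"dx":0,"dy":0,"dz":-1.4,"twist":0,"claw":4},{"dx":1.72,"dy":-1.24,"dz":-0.4,"twist":0,"claw":4},{"dx":1.72,"dy":-1.24,"dz":-0.4,"twist":0,"claw":4},{"dx":1.72,"dy":-1.24,"dz":-0.3,"twist":0,"claw":4},{"dx":1.72,"dy":-1.24,"dz":-0.3,"twist":0,"claw":4},{"dx":0,"dy":0,"dz":0,"twist":0,"claw":4},{"dx":0,"dy":0,"dz":0,"twist":0,"claw":4},{"dx":0,"dy":0,"dz":0,"twist":0,"claw":4}]}}

```text
clock: 12.55
ee_pos: [597.7, -101.4, 304.3]
tcp_rot: [0.0, 0.997, -0.083, -0.001]
ft_force: [-0.3, 0.1, -0.1]
finger_gap: 40.1
```

```bash
python3 - <<'E'
from h import *
s=snap('wrist','wrist8'); o=r.get_obs(); print(o['clock'],o['ee_pos'],o['tcp_rot'],o['ft_force'],o['finger_gap'])
im=s['pixels'][:,:,::-1]
cv2.imwrite('pics/w8a.png',cv2.resize(im[38:133,255:345],None,fx=6.2,fy=6.2,interpolation=cv2.INTER_CUBIC))
E
```

```text
12.6 [ 597.47101854 -101.66246645  304.34615516] [ 4.66045206e-05  9.96548995e-01 -8.30026487e-02 -8.11920386e-04] [-0.46084672 -0.21239592  0.39156151] 39.869527955695936
```

View pics/w8a.png

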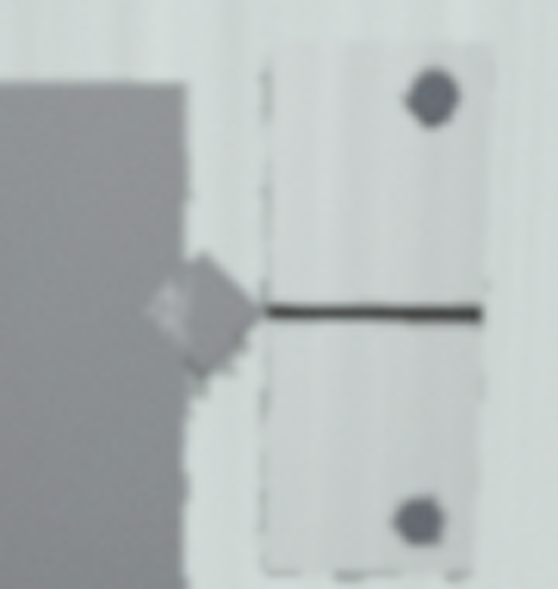

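```bash
python3 - <<'E'
from h import *
s=load('wrist8')
A=lambda x,y:(255+(x+.5)/6.2-.5,38+(y+.5)/6.2-.5)
th=-.168;R=np.array([[np.cos(th),-np.sin(th)],[np.sin(th),np.cos(th)]])
for n,c,h in (('tip',(263,312),46),('mk',(270,312.5),42),('mkR',(481,315),42),('top',(270,43),42),('bot',(270,573),42)):
    p=back(s,[A(*c)],h)[0]; print(n,p.round(2),(p[:2]@R).round(2))
print('cam',s['T'][:3,3])
E
```

```text
tip [624.79 -11.73  46.  ] [617.96  92.91]
mk [625.89 -11.49  42.  ] [619.    93.33]
mkR [650.68 -15.83  42.  ] [644.17  93.2 ]
top [630.46  17.93  42.  ] [618.59 123.1 ]
bot [621.26 -41.46  42.  ] [619.45  63.  ]
cam [608.74782459 -36.22613388 273.76485475]
```

Now about 0.4 mm short, assuming the parallax correction holds. I'll check with the camera straight above the pointer, where there is no parallax.

>>> {"method": "send_rows", "body": {"deltas": [{"dx":0,"dy":0,"dz":-2,"twist":0,"claw":4},{"dx":0,"dy":0,"dz":-1.5,"twist":0,"claw":4},{"dx":0.5,"dy":-1.25,"dz":0,"twist":0,"claw":4},{"dx":0.5,"dy":-1.25,"dz":0,"twist":0,"claw":4},{"dx":0,"dy":0,"dz":0,"twist":0,"claw":4},{"dx":0,"dy":0,"dz":0,"twist":0,"claw":4},{"dx":0,"dy":0,"dz":0,"twist":0,"claw":4}]}}

```text
clock: 13.18
ee_pos: [611.9, -78.1, 338.7]
tcp_rot: [0.0, 0.997, -0.083, -0.001]
ft_force: [-0.0, -0.0, -0.0]
finger_gap: 40.2
```

```bash
python3 - <<'E'
from h import *
s=snap('wrist','wrist9'); o=r.get_obs(); print(o['clock'],o['ee_pos'])
im=s['pixels'][:,:,::-1]; print(proj(s,[[625.3,-11.6,44]]),s['T'][:3,3])
u,v=proj(s,[[625.3,-11.6,44]])[0].astype(int)
np.save('pics/o9.npy',[u-40,v-40])
cv2.imwrite('pics/w9a.png',cv2.resize(im[v-40:v+45,u-40:u+40],None,fx=7,fy=7,interpolation=cv2.INTER_CUBIC))
E
```

```text
13.2333 [611.88012966 -78.36366926 338.8839411 ]
[[283.41812996 123.76863526]] [622.8797602  -12.90859813 308.21405721]
```

View pics/w9a.png

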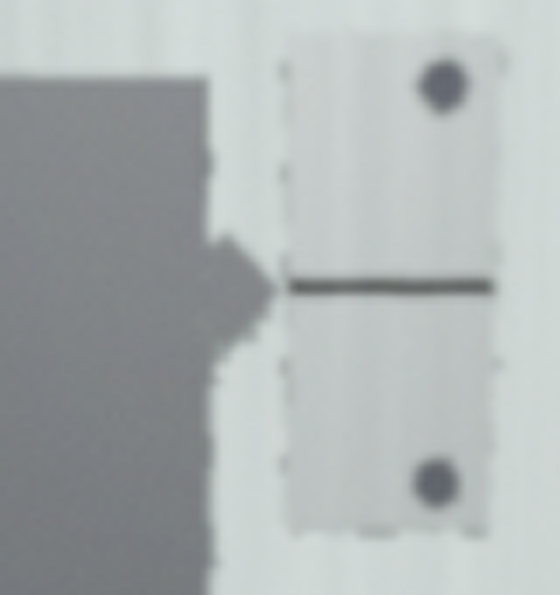

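Directly overhead the tip is at (275,291) and the line at (290,286), so it is about 0.5 mm short. I'll do one more small nudge.

>>> {"method": "send_rows", "body": {"deltas": [{"dx":-2.6,"dy":2.5,"dz":1.0,"twist":0,"claw":4},{"dx":-2.6,"dy":2.5,"dz":1.0,"twist":0,"claw":4},{"dx":-2.68,"dy":2.46,"dz":2.9,"twist":0,"claw":4},{"dx":0,"dy":0,"dz":0,"twist":0,"claw":4},{"dx":0,"dy":0,"dz":1.4,"twist":0,"claw":4},{"dx":0,"dy":0,"dz":1.4,"twist":0,"claw":4},{"dx":0,"dy":0,"dz":1.4,"twist":0,"claw":4},{"dx":0,"dy":0,"dz":1.4,"twist":0,"claw":4},{"dx":0,"dy":0,"dz":0,"twist":0,"claw":3},{"dx":0,"dy":0,"dz":0,"twist":0,"claw":2},{"dx":0,"dy":0,"dz":0,"twist":0,"claw":1.6},{"dx":0,"dy":0,"dz":0,"twist":0,"claw":1.4},{"dx":0,"dy":0,"dz":0,"twist":0,"claw":1.3},{"dx":0,"dy":0,"dz":0,"twist":0,"claw":1.2},{"dx":0,"dy":0,"dz":0,"twist":0,"claw":1.0},{"dx":0,"dy":0,"dz":0,"twist":0,"claw":1.0},{"dx":0,"dy":0,"dz":0,"twist":0,"claw":1.0}]}}

```text
clock: 14.65
ee_pos: [524.1, -136.9, 238.3]
tcp_rot: [0.0, 0.997, -0.083, -0.001]
ft_force: [-8.0, 0.4, 3.1]
finger_gap: 11.4
```

```bash
cat >> h.py <<'E'
def g(o):
    from scipy.spatial.transform import Rotation as Ro
    q=o['tcp_rot']; return np.array(o['ee_pos'])+Ro.from_quat(np.r_[q[1:],q[0]]).apply([0,0,155])
E
python3 - <<'E'
from h import *
o=r.get_obs(); print(o['clock'],o['ee_pos'],o['ft_force'],o['finger_gap']); np.save('g0.npy',g(o))
E
```

```text
14.65 [ 524.14518847 -136.86694236  238.3360542 ] [-8.03003932  0.3609536   3.11263335] 11.435810000412173
```

>>> {"method": "send_rows", "body": {"deltas": [{"dx":0,"dy":-0.05,"dz":0,"twist":0,"claw":1.0},{"dx":0,"dy":-0.05,"dz":0,"twist":0,"claw":1.0},{"dx":0,"dy":-0.05,"dz":0,"twist":0,"claw":1.0},{"dx":0,"dy":-0.05,"dz":0,"twist":0,"claw":1.0},{"dx":0,"dy":0,"dz":0,"twist":0,"claw":1.0},{"dx":0,"dy":0,"dz":0,"twist":0,"claw":1.0}]}}

```text
clock: 15.15
ee_pos: [524.3, -136.0, 238.4]
tcp_rot: [0.002, 0.997, -0.083, -0.002]
ft_force: [-8.9, -6.6, 3.6]
finger_gap: 11.5
```

```bash
python3 - <<'E'
from h import *
o=r.get_obs(); print(o['clock'],o['ee_pos'],o['ft_force'],o['finger_gap'],(g(o)-np.load('g0.npy'))@[.168,.986,0])
E
```

```text
15.15 [ 524.27921913 -136.04057032  238.36464722] [-8.93422074 -6.58607146  3.55355513] 11.477779791418861 0.2510460122341914
```

>>> {"method": "send_rows", "body": {"deltas": [{"dx":-0.05,"dy":0,"dz":0,"twist":0,"claw":1.0},{"dx":-0.05,"dy":0,"dz":0,"twist":0,"claw":1.0},{"dx":0,"dy":-0.02,"dz":0,"twist":0,"claw":1.0},{"dx":0,"dy":0,"dz":0,"twist":0,"claw":1.0},{"dx":0,"dy":0,"dz":0,"twist":0,"claw":1.0}]}}

```text
clock: 15.57
ee_pos: [524.0, -135.5, 238.4]
tcp_rot: [0.002, 0.997, -0.083, -0.001]
ft_force: [-4.8, -4.4, 0.8]
finger_gap: 11.8
```

```bash
python3 - <<'E'
from h import *
o=r.get_obs(); print(o['clock'],o['ee_pos'],o['ft_force'],o['finger_gap'],(g(o)-np.load('g0.npy'))@[.168,.986,0])
E
```

```text
15.5667 [ 523.979854   -135.51180732  238.35723299] [-4.83941336 -4.35002724  0.76784643] 11.842147789301723 0.8813906445618096
```

>>> {"method": "send_rows", "body": {"deltas": [{"dx":-0.04,"dy":0.06,"dz":0,"twist":0,"claw":1.0},{"dx":0,"dy":0,"dz":0,"twist":0,"claw":1.0},{"dx":0,"dy":0,"dz":0,"twist":0,"claw":1.3},{"dx":0,"dy":0,"dz":0,"twist":0,"claw":2},{"dx":0,"dy":0,"dz":0,"twist":0,"claw":3},{"dx":0,"dy":0,"dz":0,"twist":0,"claw":4},{"dx":0,"dy":0,"dz":-2.0,"twist":0,"claw":4},{"dx":0,"dy":0,"dz":-2.0,"twist":0,"claw":4},{"dx":0,"dy":0,"dz":-2.0,"twist":0,"claw":4},{"dx":0,"dy":0,"dz":-2.0,"twist":0,"claw":4},{"dx":0,"dy":0,"dz":-2.2,"twist":0,"claw":4},{"dx":1.97,"dy":-1.8,"dz":0,"twist":0,"claw":4},{"dx":1.97,"dy":-1.8,"dz":0,"twist":0,"claw":4},{"dx":1.97,"dy":-1.8,"dz":0,"twist":0,"claw":4},{"dx":1.97,"dy":-1.8,"dz":0,"twist":0,"claw":4},{"dx":0,"dy":0,"dz":0,"twist":0,"claw":4},{"dx":0,"dy":0,"dz":0,"twist":0,"claw":4},{"dx":0,"dy":0,"dz":0,"twist":0,"claw":4}]}}

```text
clock: 17.07
ee_pos: [613.7, -77.1, 339.7]
tcp_rot: [0.0, 0.997, -0.083, -0.0]
ft_force: [0.2, 0.4, 0.1]
finger_gap: 39.8
```

```bash
python3 - <<'E'
from h import *
s=snap('wrist','wrist10'); o=r.get_obs(); print(o['clock'],o['ee_pos'])
im=s['pixels'][:,:,::-1]; print(s['T'][:3,3])
u,v=proj(s,[[625.3,-11.6,44]])[0].astype(int)
cv2.imwrite('pics/w10a.png',cv2.resize(im[v-40:v+45,u-40:u+40],None,fx=7,fy=7,interpolation=cv2.INTER_CUBIC))
cv2.imwrite('pics/w10.png',im)
E
```

```text
17.1167 [613.40994892 -77.42995959 339.79994694]
[624.75100227 -11.86384589 309.16326867]
```

View pics/w10a.png

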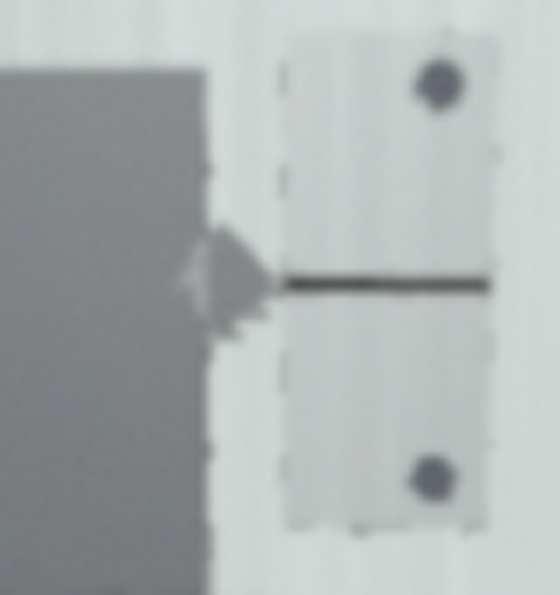

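View pics/w10.png

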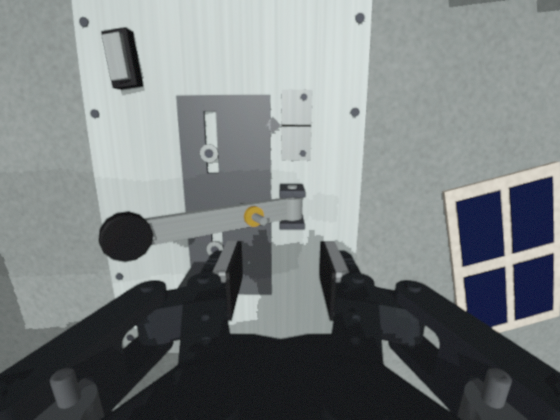

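The pointer is now on the line to within about 0.25 mm (tip 283, line 285, at 8 px/mm). Next, find the lever pad.

```bash
python3 - <<'E'
from h import *
C=np.array([563.63,-70.33]);th=-.169;R=np.array([[np.cos(th),-np.sin(th)],[np.sin(th),np.cos(th)]])
for n in ('wrist10','wrist6','wrist2','top5'):
    s=load(n)
    for f in (.35,.4,.45,.5,.55,.6):
        P=np.array([60-130*np.cos(f)+8*np.sin(f),0]); w=np.r_[C+R@P,40+22+130*np.sin(f)+8*np.cos(f)]
        print(n,f,w.round(1),proj(s,[w]).round(1))
s=load('wrist10');im=s['pixels'][:,:,::-1]
cv2.imwrite('pics/w10b.png',cv2.resize(im[200:275,85:165],None,fx=7,fy=7,interpolation=cv2.INTER_CUBIC))
E
```

```text
wrist10 0.35 [505.1 -60.3 114.1] [[124.8 225.9]]
wrist10 0.4 [507.8 -60.8 120. ] [[124.4 228.7]]
wrist10 0.45 [510.8 -61.3 125.7] [[124.5 231.7]]
wrist10 0.5 [514.1 -61.9 131.3] [[125.2 234.7]]
wrist10 0.55 [517.6 -62.5 136.8] [[126.5 237.8]]
wrist10 0.6 [521.5 -63.1 142. ] [[128.4 240.9]]
wrist6 0.35 [505.1 -60.3 114.1] [[106.9 196.7]]
wrist6 0.4 [507.8 -60.8 120. ] [[105.8 199.2]]
wrist6 0.45 [510.8 -61.3 125.7] [[105.2 201.8]]
wrist6 0.5 [514.1 -61.9 131.3] [[105.3 204.6]]
wrist6 0.55 [517.6 -62.5 136.8] [[106.2 207.5]]
wrist6 0.6 [521.5 -63.1 142. ] [[107.9 210.5]]
wrist2 0.35 [505.1 -60.3 114.1] [[173.9 186.4]]
wrist2 0.4 [507.8 -60.8 120. ] [[174.8 188. ]]
wrist2 0.45 [510.8 -61.3 125.7] [[176.3 189.7]]
wrist2 0.5 [514.1 -61.9 131.3] [[178.3 191.4]]
wrist2 0.55 [517.6 -62.5 136.8] [[181.  193.1]]
wrist2 0.6 [521.5 -63.1 142. ] [[184.2 194.9]]
top5 0.35 [505.1 -60.3 114.1] [[308.8 224.5]]
top5 0.4 [507.8 -60.8 120. ] [[309.1 223.1]]
top5 0.45 [510.8 -61.3 125.7] [[309.5 221.5]]
top5 0.5 [514.1 -61.9 131.3] [[309.8 219.8]]
top5 0.55 [517.6 -62.5 136.8] [[310.2 217.9]]
top5 0.6 [521.5 -63.1 142. ] [[310.7 216. ]]
```

View pics/w10b.png

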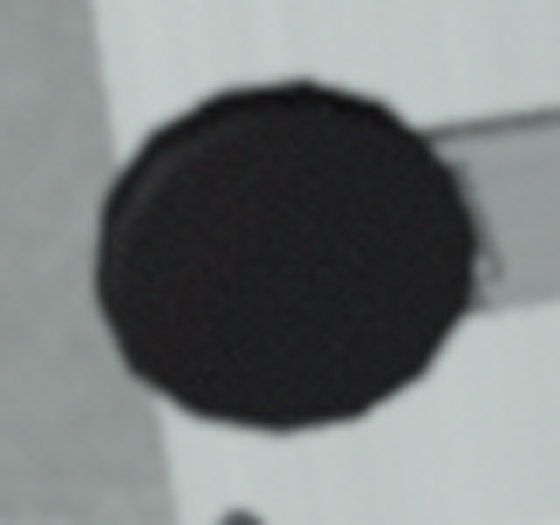

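>>> {"method": "send_rows", "body": {"deltas": [{"dx":-1.97,"dy":0.022,"dz":0,"twist":0,"claw":2},{"dx":-1.97,"dy":0.022,"dz":0,"twist":0,"claw":1},{"dx":-1.97,"dy":0.022,"dz":0,"twist":0,"claw":0},{"dx":-1.97,"dy":0.022,"dz":0,"twist":0,"claw":0},{"dx":-1.97,"dy":0.022,"dz":0,"twist":0,"claw":0},{"dx":0,"dy":0,"dz":0,"twist":0,"claw":0},{"dx":0,"dy":0,"dz":0,"twist":0,"claw":0},{"dx":0,"dy":0,"dz":1.2,"twist":0,"claw":0},{"dx":0,"dy":0,"dz":1.2,"twist":0,"claw":0},{"dx":0,"dy":0,"dz":0,"twist":0,"claw":0},{"dx":0,"dy":0,"dz":0,"twist":0,"claw":0}]}}

```text
clock: 18.03
ee_pos: [516.9, -62.4, 315.8]
tcp_rot: [-0.0, 0.997, -0.083, -0.0]
ft_force: [-0.0, 0.1, 0.3]
finger_gap: 0.4
```

```bash
python3 - <<'E'
from h import *
s=snap('wrist','wrist11'); o=r.get_obs(); print(o['clock'],o['ee_pos'],o['ft_force'],o['finger_gap'])
cv2.imwrite('pics/w11.png',s['pixels'][:,:,::-1])
E
```

```text
18.0833 [516.95909693 -62.30958432 316.20001761] [0.03941233 0.67454257 0.57050209] -0.08532716843295962
```

View pics/w11.png

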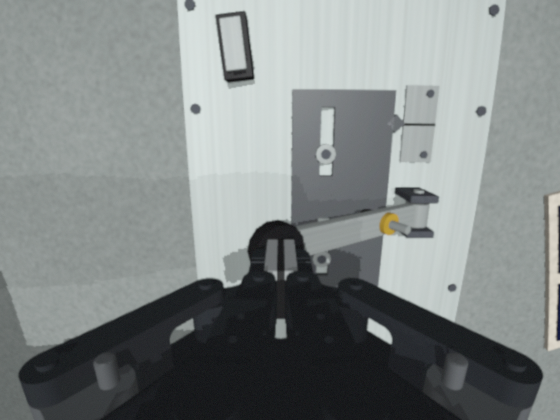

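>>> {"method": "send_rows", "body": {"deltas": [{"dx":0,"dy":0,"dz":0.2,"twist":0,"claw":0},{"dx":0,"dy":0,"dz":0.2,"twist":0,"claw":0},{"dx":0,"dy":0,"dz":0.2,"twist":0,"claw":0},{"dx":0,"dy":0,"dz":0.2,"twist":0,"claw":0},{"dx":0,"dy":0,"dz":0,"twist":0,"claw":0}]}}

```text
clock: 18.5
ee_pos: [517.0, -62.1, 308.6]
tcp_rot: [0.0, 0.997, -0.083, 0.001]
ft_force: [-0.0, -0.4, 2.6]
finger_gap: -0.0
```

>>> {"method": "send_rows", "body": {"deltas": [{"dx":-0.06,"dy":0,"dz":0.1,"twist":0,"claw":0},{"dx":-0.06,"dy":0,"dz":0.1,"twist":0,"claw":0},{"dx":-0.06,"dy":0,"dz":0.1,"twist":0,"claw":0}]}}

```text
clock: 18.75
ee_pos: [515.3, -61.8, 305.8]
tcp_rot: [0.0, 0.997, -0.083, 0.001]
ft_force: [-1.5, 0.1, 5.2]
finger_gap: -0.1
```

>>> {"method": "send_rows", "body": {"deltas": [{"dx":-0.12,"dy":0,"dz":0.2,"twist":0,"claw":0},{"dx":-0.12,"dy":0,"dz":0.2,"twist":0,"claw":0},{"dx":-0.12,"dy":0,"dz":0.2,"twist":0,"claw":0},{"dx":-0.12,"dy":0,"dz":0.2,"twist":0,"claw":0},{"dx":-0.1,"dy":0,"dz":0.2,"twist":0,"claw":0},{"dx":-0.1,"dy":0,"dz":0.2,"twist":0,"claw":0}]}}

```text
clock: 19.25
ee_pos: [508.7, -60.7, 293.7]
tcp_rot: [0.0, 0.997, -0.083, 0.001]
ft_force: [0.3, 0.0, 4.3]
finger_gap: 0.0
```

>>> {"method": "send_rows", "body": {"deltas": [{"dx":-0.09,"dy":0,"dz":0.2,"twist":0,"claw":0},{"dx":-0.09,"dy":0,"dz":0.2,"twist":0,"claw":0},{"dx":-0.09,"dy":0,"dz":0.2,"twist":0,"claw":0},{"dx":-0.08,"dy":0,"dz":0.2,"twist":0,"claw":0},{"dx":-0.08,"dy":0,"dz":0.2,"twist":0,"claw":0},{"dx":-0.07,"dy":0,"dz":0.2,"twist":0,"claw":0}]}}

```text
clock: 19.75
ee_pos: [503.5, -59.8, 281.1]
tcp_rot: [0.0, 0.997, -0.083, 0.001]
ft_force: [0.7, -0.7, 4.7]
finger_gap: 0.1
```

>>> {"method": "send_rows", "body": {"deltas": [{"dx":-0.07,"dy":0,"dz":0.2,"twist":0,"claw":0},{"dx":-0.07,"dy":0,"dz":0.2,"twist":0,"claw":0},{"dx":-0.06,"dy":0,"dz":0.2,"twist":0,"claw":0},{"dx":-0.06,"dy":0,"dz":0.2,"twist":0,"claw":0}]}}

```text
clock: 20.08
ee_pos: [500.9, -59.4, 272.8]
tcp_rot: [-0.0, 0.997, -0.083, 0.0]
ft_force: [1.0, -0.8, 5.8]
finger_gap: -0.0
```

>>> {"method": "send_rows", "body": {"deltas": [{"dx":-0.03,"dy":0,"dz":0.1,"twist":0,"claw":0},{"dx":-0.03,"dy":0,"dz":0.1,"twist":0,"claw":0},{"dx":-0.03,"dy":0,"dz":0.1,"twist":0,"claw":0}]}}

```text
clock: 20.33
ee_pos: [500.0, -59.2, 270.0]
tcp_rot: [0.0, 0.997, -0.083, 0.0]
ft_force: [2.6, -0.8, 4.3]
finger_gap: 0.0
```

>>> {"method": "send_rows", "body": {"deltas": [{"dx":-0.03,"dy":0,"dz":0.1,"twist":0,"claw":0},{"dx":-0.03,"dy":0,"dz":0.1,"twist":0,"claw":0}]}}

```text
clock: 20.5
ee_pos: [499.5, -59.1, 268.0]
tcp_rot: [-0.0, 0.997, -0.083, 0.0]
ft_force: [3.4, -1.0, 3.6]
finger_gap: -0.2
```

>>> {"method": "send_rows", "body": {"deltas": [{"dx":-0.01,"dy":0,"dz":0.1,"twist":0,"claw":0},{"dx":-0.01,"dy":0,"dz":0.1,"twist":0,"claw":0}]}}

```text
clock: 20.67
ee_pos: [499.1, -59.1, 265.9]
tcp_rot: [-0.0, 0.997, -0.083, 0.0]
ft_force: [3.0, -0.5, 3.8]
finger_gap: 0.1
```

>>> {"method": "send_rows", "body": {"deltas": [{"dx":-0.01,"dy":0,"dz":0.1,"twist":0,"claw":0},{"dx":-0.01,"dy":0,"dz":0.1,"twist":0,"claw":0}]}}

```text
clock: 20.83
ee_pos: [498.7, -59.0, 263.8]
tcp_rot: [-0.0, 0.997, -0.083, -0.0]
ft_force: [2.6, -0.4, 3.9]
finger_gap: -0.0
```

>>> {"method": "send_rows", "body": {"deltas": [{"dx":-0.02,"dy":0,"dz":0.1,"twist":0,"claw":0},{"dx":-0.01,"dy":0,"dz":0.1,"twist":0,"claw":0}]}}

```text
clock: 21.0
ee_pos: [498.4, -58.9, 261.8]
tcp_rot: [-0.0, 0.997, -0.083, -0.0]
ft_force: [3.1, 0.2, 3.4]
finger_gap: -0.3
```

>>> {"method": "send_rows", "body": {"deltas": [{"dx":-0.01,"dy":0,"dz":0.1,"twist":0,"claw":0},{"dx":0,"dy":0,"dz":0.1,"twist":0,"claw":0}]}}

```text
clock: 21.17
ee_pos: [498.1, -58.9, 259.7]
tcp_rot: [-0.0, 0.997, -0.083, -0.0]
ft_force: [1.2, -0.3, 4.5]
finger_gap: -0.1
```

>>> {"method": "send_rows", "body": {"deltas": [{"dx":-0.01,"dy":0,"dz":0.1,"twist":0,"claw":0},{"dx":0,"dy":0,"dz":0.1,"twist":0,"claw":0}]}}

```text
clock: 21.33
ee_pos: [497.9, -58.9, 257.6]
tcp_rot: [-0.0, 0.997, -0.083, -0.001]
ft_force: [-0.6, 0.5, 5.4]
finger_gap: -0.1
```

>>> {"method": "send_rows", "body": {"deltas": [{"dx":-0.01,"dy":0,"dz":0.1,"twist":0,"claw":0},{"dx":0,"dy":0,"dz":0.1,"twist":0,"claw":0}]}}

```text
clock: 21.5
ee_pos: [497.6, -58.8, 255.7]
tcp_rot: [-0.0, 0.997, -0.083, -0.001]
ft_force: [-0.2, 0.5, 7.6]
finger_gap: -0.3
```

>>> {"method": "send_rows", "body": {"deltas": [{"dx":0,"dy":0,"dz":0,"twist":0,"claw":0},{"dx":0,"dy":0,"dz":0,"twist":0,"claw":0}]}}

```text
clock: 21.67
ee_pos: [497.6, -58.8, 255.6]
tcp_rot: [-0.0, 0.997, -0.083, -0.001]
ft_force: [0.2, 0.4, 4.8]
finger_gap: 0.4
```

>>> {"method": "send_rows", "body": {"deltas": [{"dx":0,"dy":0,"dz":0.05,"twist":0,"claw":0},{"dx":0,"dy":0,"dz":0,"twist":0,"claw":0}]}}

```text
clock: 21.83
ee_pos: [497.6, -58.8, 255.2]
tcp_rot: [-0.0, 0.997, -0.083, -0.001]
ft_force: [-1.2, 0.2, 7.3]
finger_gap: 0.0
```

>>> {"method": "send_rows", "body": {"deltas": [{"dx":0,"dy":0,"dz":0.05,"twist":0,"claw":0},{"dx":0,"dy":0,"dz":0,"twist":0,"claw":0}]}}

```text
clock: 22.0
ee_pos: [497.5, -58.8, 254.8]
tcp_rot: [-0.0, 0.997, -0.083, -0.001]
ft_force: [-1.0, -0.2, 7.7]
finger_gap: -0.1
```

>>> {"method": "send_rows", "body": {"deltas": [{"dx":0,"dy":0,"dz":0.05,"twist":0,"claw":0},{"dx":0,"dy":0,"dz":0,"twist":0,"claw":0}]}}

```text
clock: 22.17
ee_pos: [497.5, -58.8, 254.4]
tcp_rot: [-0.0, 0.997, -0.083, -0.001]
ft_force: [-1.6, 1.5, 7.7]
finger_gap: 0.0
```

>>> {"method": "send_rows", "body": {"deltas": [{"dx":0,"dy":0,"dz":0.05,"twist":0,"claw":0},{"dx":0,"dy":0,"dz":0,"twist":0,"claw":0}]}}

```text
clock: 22.33
ee_pos: [497.5, -58.8, 253.9]
tcp_rot: [-0.0, 0.997, -0.083, -0.001]
ft_force: [-2.1, 1.4, 8.1]
finger_gap: 0.2
```

>>> {"method": "send_rows", "body": {"deltas": [{"dx":0,"dy":0,"dz":0.04,"twist":0,"claw":0},{"dx":0,"dy":0,"dz":0,"twist":0,"claw":0}]}}

```text
clock: 22.5
ee_pos: [497.4, -58.8, 253.6]
tcp_rot: [-0.0, 0.997, -0.083, -0.001]
ft_force: [-2.9, 1.3, 10.0]
finger_gap: 0.2
```

>>> {"method": "send_rows", "body": {"deltas": [{"dx":0,"dy":0,"dz":0.04,"twist":0,"claw":0},{"dx":0,"dy":0,"dz":0,"twist":0,"claw":0}]}}

```text
clock: 22.67
ee_pos: [497.4, -58.8, 253.2]
tcp_rot: [-0.0, 0.997, -0.083, -0.001]
ft_force: [-3.3, -0.2, 9.6]
finger_gap: 0.0
```

```bash
python3 - <<'E'
from h import *
f=[]
for i in range(6):
    s=r.snapshot('scene'); o=r.get_obs(); f.append(o['ft_force'])
print(o['clock'],o['ee_pos'],np.round(f,1).tolist(),np.mean(f,0))
E
```

```text
22.9667 [497.37787066 -58.77128069 253.22294002] [[-1.4, 0.1, 10.0], [-2.5, 0.7, 10.5], [-2.3, 0.7, 10.2], [-2.0, 1.6, 11.2], [-1.5, 1.7, 11.0], [-2.3, 1.1, 9.6]] [-2.00259664  0.99644339 10.41138436]
```

>>> {"method": "send_rows", "body": {"deltas": [{"dx":0,"dy":0,"dz":0.03,"twist":0,"claw":0},{"dx":0,"dy":0,"dz":0,"twist":0,"claw":0},{"dx":0,"dy":0,"dz":0,"twist":0,"claw":0}]}}

```text
clock: 23.22
ee_pos: [497.3, -58.8, 253.0]
tcp_rot: [-0.0, 0.997, -0.083, -0.001]
ft_force: [-1.7, 0.8, 11.3]
finger_gap: 0.2
```

```bash
python3 - <<'E'
from h import *
f=[]
for i in range(5):
    s=r.snapshot('scene'); o=r.get_obs(); f.append(o['ft_force'])
print(o['clock'],o['ee_pos'],np.mean(f,0))
E
```

```text
23.4667 [497.35600454 -58.78106326 252.96768112] [-2.77932397  0.80579854 10.32986121]
```

>>> {"method": "send_rows", "body": {"deltas": [{"dx":0,"dy":0,"dz":-0.1,"twist":0,"claw":0},{"dx":0,"dy":0,"dz":-0.3,"twist":0,"claw":0},{"dx":0,"dy":0,"dz":-1,"twist":0,"claw":0},{"dx":0,"dy":0,"dz":-2,"twist":0,"claw":0},{"dx":0,"dy":0,"dz":-2.6,"twist":0,"claw":0},{"dx":0,"dy":0,"dz":-2.6,"twist":0,"claw":0},{"dx":2.35,"dy":-0.02,"dz":0,"twist":0,"claw":0},{"dx":2.35,"dy":-0.02,"dz":0,"twist":0,"claw":0},{"dx":2.35,"dy":-0.02,"dz":0,"twist":0,"claw":0},{"dx":2.35,"dy":-0.02,"dz":0,"twist":0,"claw":0},{"dx":2.35,"dy":-0.01,"dz":0,"twist":0,"claw":0},{"dx":0,"dy":0,"dz":0,"twist":0,"claw":0},{"dx":0,"dy":0,"dz":0,"twist":0,"claw":0},{"dx":0,"dy":0,"dz":0,"twist":0,"claw":0}]}}

```text
clock: 24.63
ee_pos: [613.5, -77.4, 338.5]
tcp_rot: [-0.0, 0.997, -0.083, -0.001]
ft_force: [0.5, 0.1, -0.5]
finger_gap: 0.1
```

```bash
python3 - <<'E'
from h import *
s=snap('wrist','wrist12'); o=r.get_obs(); print(o['clock'],o['ee_pos'],o['ft_force'])
im=s['pixels'][:,:,::-1]; print(s['T'][:3,3])
u,v=proj(s,[[625.3,-11.6,44]])[0].astype(int)
cv2.imwrite('pics/w12a.png',cv2.resize(im[v-40:v+45,u-40:u+40],None,fx=7,fy=7,interpolation=cv2.INTER_CUBIC))
cv2.imwrite('pics/w12.png',im)
C=np.array([563.63,-70.33]);th=-.169;R=np.array([[np.cos(th),-np.sin(th)],[np.sin(th),np.cos(th)]])
for f in (0,.05,.08,.12):
    P=np.array([60-130*np.cos(f)+8*np.sin(f),0]); w=np.r_[C+R@P,40+22+130*np.sin(f)+8*np.cos(f)]; print(f,proj(s,[w]))
snap('scene','scene12')
E
```

```text
24.6833 [613.25535153 -77.32011838 338.72599925] [-0.16199319 -0.11184761 -0.15121641]
[624.5034603  -12.14307855 308.01483518]
0 [[138.58778396 208.94495252]]
0.05 [[135.65746779 211.08275398]]
0.08 [[134.02344308 212.41332811]]
0.12 [[132.00202793 214.24397391]]
```

View pics/w12a.png

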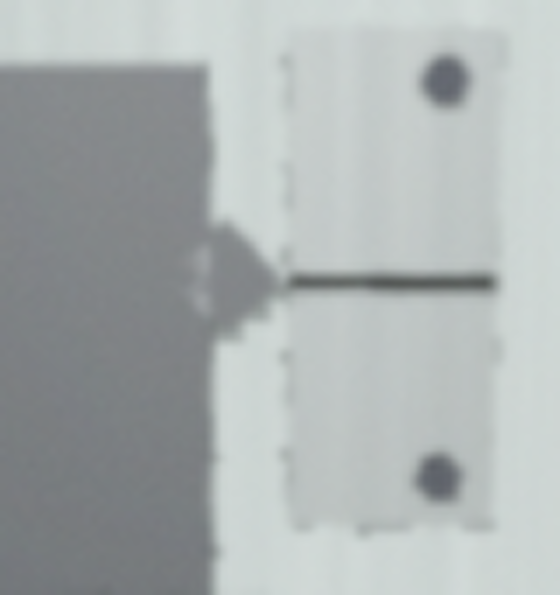

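View pics/w12.png

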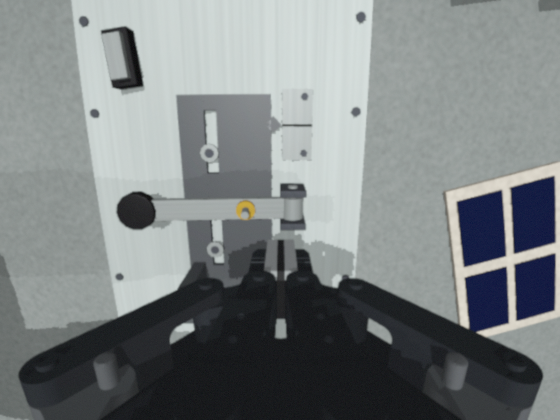

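View pics/scene12.png

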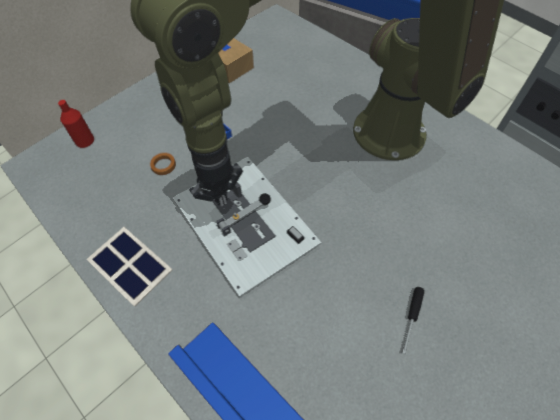

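The lever stayed down: the pad is at (136,210), which fits about 0.05 rad. The pointer tip (row 284) is on the line (row 281) to within 0.4 mm, and the arm touches nothing.

```bash
python3 -c "
from h import *
print(r.close_job())"
```

```text
the job is handed in; nothing more can be done
None
```

I slid the bracket onto the scribed line and clamped it there with the lever. Then I let go and handed the job in at about 24.7 s.

- **Slide:** I held the bracket by its lug. It took one main slide and two short corrections, after overhead checks showed it about 2.2 mm and then 0.5 mm short. The push along the slots stayed at about 4–7 N with no jamming. On the last regrip the arm did not fully reach its commanded position and gripped about 1 mm off to the side. That gave a sideways force of about 9 N, which I partly relieved before finishing the move.
- **Clamp:** I pressed the pad with closed fingers. The foot met the bracket at about 0.1 rad. The held push averaged 10.3–10.4 N, and the highest reading was 11.3 N.
- **Last checks:**
  - After I let go, the lever stayed down at about 0.05 rad.
  - The last overhead picture put the pointer within about 0.4 mm of the line, roughly the limit of what the picture resolves.
  - The wrist force was near zero, with the arm clear of everything.
  - The arm did not touch the connector, screwdriver, tape roll or tray. The last picture shows the first three apparently where they were, but the arm mostly hid the tray.

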